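Load the drying box, hook its cover shut and set the inner timer knob

ROBOT

A 6-joint arm with a two-finger parallel gripper is mounted at the origin on a cart in front of the work surface, level with it; the furniture and walls round the work are solid. World frame = base frame: x ahead of the robot, y to its left, z up, the work surface at z = 0. Lengths are in mm, angles in rad, forces in N, time in s.
With the tool pointing down it reaches from about 350 to 775 mm from the base axis. Payload 7.3 kg.
Tool frame: the origin (TCP) lies on the centre line of the jaws, within the pads' length; the fingertips stand finger_overhang ahead of it and the grasp point (between the pads) lies 8 mm behind it (finger_overhang is the distance from the TCP to the fingertips, in mm); z points along the fingers, y is the line along which they close (so a half turn about z gives the same grasp; the last joint's range is limited). The gripper opens to 92 mm and grips with 3 to 60 N. Pads are 19 mm wide; open, the fingers measure 130 mm over their backs; the gripper's body (75 mm by 190 mm) begins 47 mm behind the grasp point.
Start: joints at [1.113, 0.342, 1.524, -0, 1.275, -0.146], TCP at [161.04, 499.71, 237.741] pointing down, gripper open.
Joint ranges: [-2.53, 2.53], [-0.77, 2.02], [0.04, 2.7], [-1, 4.14], [0.28, 2.66], [-3.11, 3.11]. Speed limits (rad/s): [2.57, 2.57, 3.14, 3.14, 3.14, 3.14].

INTERFACE

Orientations are given as [roll, pitch, yaw] about the fixed x, y, z axes, in that order (R = Rz(yaw) Ry(pitch) Rx(roll)).
In Python, from plant import get_obs, capture, close_job, finger_overhang gives the robot as it stands.
- The arm moves only by the shell command python3 -m inch 'ROWS'. ROWS is JSON, one flat list of numbers, 7 for each row, row after row: the turn, a rotation vector about the tool's x, y, z scaled (see below), then the shift along the tool's x, y, z scaled (see below), then the closure, from -1 (fully open) to 1 (shut). In form: [ax, ay, az, tx, ty, tz, gripper, ax, ay, az, tx, ty, tz, gripper, ...]. A call has 1 to 10 rows; each row shifts and turns the commanded pose from where the row before left it, along the tool's axes as they then stand; what a row does not reach is not made up. The controller multiplies each number of a shift by 0.8 m and each number of a turn by 1.5 rad. A row lasts 1/12 s, in which the tool goes at most 41.7 mm and 7.16 degrees, less where a joint would pass 70% of its speed; a pose out of reach is approached as far as the arm can. A call with a number of a shift or a turn outside -1 to 1 is refused whole. A call with a gripper value outside its range is refused whole. The fingers move at their own pace and stop on an object; the grip force is fixed at half the most. Time passes only in rows, so rows that do not move let the fingers close. It gives the time, the measured TCP pose, the force, the opening and the grip force at its end, in the units of the state.
- get_obs(): the state, without advancing time (a new reading comes with each control period).
- capture(name): name is "side" or "top" or "wrist"; returns a dict with "image" (384x512x3 uint8, red, green, blue), "mtx" (3x3 intrinsics, pixels), "pose" (4x4, takes a point from camera to world coordinates). Camera axes: x right, y up, looking along -z (the intrinsics and any distortion apply to the point x, -y, -z); pixel columns grow to the right and rows downward; lengths in mm; the calibration is good to about 2 mm. The wrist camera is an equidistant fisheye: a pixel r from the principal point sees the ray r / f radians off the axis. A picture is of the moment at which its call begins. There is no depth.
- close_job(): hands the job in; it is judged then, once.
The state is a dict: "time": time; "joint_positions": joint angles; "dq": joint speeds; "tau": joint torques, N m; "tool_pos": TCP position; "tcp_rot": TCP orientation; "contact_force": force on the tool from outside, world axes, zero at the start; "moment": the same for the moment, N m; "grip_width": finger opening in mm; "finger_force": force on a finger pad.
Only numpy, scipy, OpenCV 4.12 (cv2) and the standard library are available. Lean on these libraries where they do the work, as an engineer would, in place of code of your own. Each camera call takes 0.05 s, during which the arm holds its last target. There are 200 camera calls.

TASK

Stand all the turned pieces from the right of the bench upright inside the open drying box, then close the box with its cover: hook the red lip at a tilt under the overhanging edge of the console, then swing the cover down until it lies flat and fully home inside the rim. Turn only the small orange timer knob clockwise until its white pointer lines up with the green mark, without moving the black temperature ring round its foot, and when all that is done press the green start button fully and let go. Leave the glue bottle and the tape measure where they are.

Things in the scene. Friction and masses are not known exactly. Their poses are not given: they have to be found in the camera images.
- chamber_floor (a point): centre of the inner floor of the blue drying box's chamber, 8 mm above the bench. Axes of the fixed box: x away from the robot when it stands square, y left, z up. Box 264 x 224 mm, console at its near side; chamber 172 (x) by 212 mm (y), open on top, walls 6-7 mm, far and side rims 66 mm above this floor. Cleats 6 mm wide run along its near and far walls, their tops 48 mm above this floor
- cover_seat (a point): where the centre of the cover's underside comes to rest (48 mm over chamber_floor, level with the cleats' tops); axes as chamber_floor. Far and side rims stand 18 mm above this level. The seated cover has 3 mm play each way in x, 5 mm in y. It goes in only tilted by about 8 to 20 degrees, far edge up, lip first; then it swings down
- ledge_edge (a point): middle of the lower edge of the overhanging ledge: the console's white top plate (7 mm thick, top 83 mm above the bench) overhangs the chamber's near wall by 15 mm over its whole width; its underside is 76 mm above the bench, 20 mm above cover_seat; axes as chamber_floor
- cover_handle (a point): middle of the cover's grip, 28 mm above its underside: a black upright bar 14 mm thick (along the cover's x), 80 mm long (y), from 13 to 41 mm above the underside, over the cover's centre. Axes of the cover: x from lip to opposite edge, z up. None while held
- cover_lip (a point): middle of the outer edge of the red lip, 83 mm from the centre of the cover toward its -x, 2 mm above its underside; axes of the cover
- cover_far_edge (a point): middle of the cover's edge opposite the lip, 83 mm from the centre toward its +x, 2 mm above its underside; axes of the cover
- cover: the cover: rigid aluminium frame with clear window, 166 (x) by 202 (y) by 8 mm, 0.3 kg; its -x edge is a red lip 18 mm wide and 4 mm thick, flush with the underside. Origin at the centre of its underside. At the start it lies flat on the bench left of the box, its x roughly along world +y. Lift it about 0.2 m only: a lamp hangs high over this side, and a grinder stands behind
- timer_axis (a point): on the upright axis of the two concentric knobs on the console, at mid height of the inner one. Inner timer knob: orange, round, 26 mm in diameter, from 16 mm below to 17 mm above this point (top 134 mm above the bench). Outer temperature ring: black, 62 mm in diameter, top 18 mm below this point; it turns very easily (0.02 N m). Axes as chamber_floor
- timer_knob (a joint): angle of the inner timer knob in rad, 0 to 4.5; grows clockwise seen from above; at 0 its pointer points along +x of the box. Stays where it is left (friction 0.04 N m)
- timer_pointer (a point): outer end of the white pointer line on top of the timer knob, 12 mm from the axis; its x axis points outward along the pointer
- timer_mark_tab (a point): the green mark, a tab 8 x 6 x 3 mm on the console round the ring, 40 mm from the knob axis (fixed, but elsewhere from start to start); its x axis points outward from the knob axis. It stands 1.5 to 2.6 rad clockwise from +x of the box
- temp_ring_edge (a point): a point on the top edge of the outer temperature ring, 29 mm from the axis, at the ring's yellow line
- start_button (a joint): travel of the start button in m, 0 up, 0.006 fully down; spring return, about 5 N fully down
- start_button_top (a point): centre of the top of the green start button, 30 mm in diameter, on the console, right of the knobs; pressed straight down
- box_a_mid (a point): turned wooden box, reddish, 57 mm in diameter, 40 mm tall, solid top; point at its centre, half-way up; z up along its axis. Starts on the bench right of the drying box; three or four of the four turnings are there (None from the start = absent)
- box_b_mid (a point): second turned wooden box, the same as the first, 57 mm in diameter, 40 mm tall; point at its centre, half-way up; z up along its axis. Starts on the bench right of the drying box; three or four of the four turnings are there (None from the start = absent)
- tealight_mid (a point): turned tealight holder of pale wood with brass cup on top, 56 mm in diameter, 38 mm tall; point at its centre, half-way up; z up along its axis. Starts on the bench right of the drying box; three or four of the four turnings are there (None from the start = absent)
- ring_dish_mid (a point): turned ring dish of dark wood with a paler top, 57 mm in diameter from 18 to 42 mm above its foot (narrower foot of 42 mm), 42 mm tall; point at its centre, half-way up; z up along its axis. Starts on the bench right of the drying box; three or four of the four turnings are there (None from the start = absent)
- glue_bottle: white glue bottle with red cap, 62 mm in diameter, 163 mm tall, bystander; origin at the centre of its foot
- tape_measure: black and yellow tape measure, 34 x 82 x 62 mm, bystander; origin at its foot
Mind the look-alikes: they are no part of the job. Leave any turquoise look-alike of the part that bears box_a_mid alone.

How it is judged (in metres and radians):
On the way, in this order (a step that is already met when the one before it is completed fails the run):
1. all turned pieces stand in the box, the cover is fully home and the timer pointer stands at the green mark (x of box_a_mid in the frame of chamber_floor between -0.077 and 0.077 m and y of box_a_mid in the frame of chamber_floor between -0.095 and 0.095 m and z of each of box_a_mid, box_b_mid, tealight_mid, ring_dish_mid in the frame of chamber_floor below 0.032 m and angle between each of box_a_mid, box_b_mid, tealight_mid, ring_dish_mid's own z axis and vertical below 0.25 rad and x of box_b_mid in the frame of chamber_floor between -0.077 and 0.077 m and y of box_b_mid in the frame of chamber_floor between -0.095 and 0.095 m and x of tealight_mid in the frame of chamber_floor between -0.077 and 0.077 m and y of tealight_mid in the frame of chamber_floor between -0.095 and 0.095 m and x of ring_dish_mid in the frame of chamber_floor between -0.077 and 0.077 m and y of ring_dish_mid in the frame of chamber_floor between -0.095 and 0.095 m and x of cover_lip in the frame of cover_seat between -0.09 and -0.076 m and y of cover_lip in the frame of cover_seat between -0.01 and 0.01 m and z of cover_lip in the frame of cover_seat between -0.002 and 0.006 m and x of cover_far_edge in the frame of cover_seat between 0.076 and 0.09 m and y of cover_far_edge in the frame of cover_seat between -0.01 and 0.01 m and z of cover_far_edge in the frame of cover_seat between -0.002 and 0.006 m and angle between the x axis of timer_pointer and the x axis of timer_mark_tab, either way round below 0.15 rad and horizontal distance between timer_pointer and timer_mark_tab below 0.04 m), for 0.2 s.
2. the start button is pressed fully (value of joint start_button above 0.0045 m), for 0.05 s.
At the end, for the whole second after the job is handed in: Turned pieces upright (0.25 rad) on the chamber floor; cover at rest in its seat, lip under the ledge (both edges within 7 mm in x, 10 mm in y, -2 to +6 mm in z); timer pointer within 0.15 rad of the green mark; temperature ring's edge moved under 5 mm; start button up again (all of step 1 and linear speed of cover below 0.01 m/s and value of joint start_button below 0.002 m and distance of temp_ring_edge from where it was at the start of the episode below 0.005 m); the robot touches nothing.
It fails at once if the temperature ring is turned (its edge moves more than 5 mm) (distance of temp_ring_edge from where it was at the start of the episode above 0.005 m).
It fails at once if the glue bottle is pushed more than 3 cm away (distance of glue_bottle from where it was at the start of the episode above 0.03 m).
It fails at once if the tape measure is pushed more than 3 cm away (distance of tape_measure from where it was at the start of the episode above 0.03 m).
Of box_a, box_b, tealight, ring_dish only 3 to 4 are there at a start; the rules pass over those that are not, and their reading is None.
At some moment in a run one of box_a, box_b, tealight, ring_dish may be knocked a few centimetres aside while the robot is not near it.
It also fails if it takes over 208 s, if anything falls off the work surface, if the arm or the gripper's body presses on something with over 40 N, if the wrist force passes 120 N, or if a joint passes its speed limit or range.

## Working session

There is one attempt and no reset: what is moved stays moved. The work goes in short steps, Python scripts to look and compute and a shell command to move; the robot and the scene stay as the last step left them, time stands still between calls to the robot, and variables do not carry over. Pictures are saved under pics/ and viewed, at most 19 in all, crops included, and the job is handed in when it is done.

```bash
ls; mkdir -p pics; python3 - <<'E'
from plant import *
import cv2
print(get_obs(), finger_overhang() if callable(finger_overhang) else finger_overhang)
for n in ("top","side"):
    c=capture(n); print(n,c['mtx'],c['pose'], [k for k in c])
    cv2.imwrite(f"pics/{n}0.png",cv2.resize(c['image'][:,:,::-1],(800,600),interpolation=cv2.INTER_CUBIC))
    cv2.imwrite(f"pics/raw_{n}0.png",c['image'][:,:,::-1])
E
```

```text
pics
{'time': 0.0, 'joint_positions': array([ 1.11296934e+00,  3.42728500e-01,  1.52502172e+00, -4.60506789e-06,
        1.27537677e+00, -1.45997570e-01]), 'dq': array([ 0.00025408,  0.0005512 ,  0.00040306,  0.00030098, -0.00099599,
        0.00043677]), 'tau': array([ 1.09279325e-03, -4.31231153e+01, -2.44227058e+01,  7.18763703e-02,
        5.58150513e-02, -2.09240366e-04]), 'tool_pos': array([160.87646987, 499.33779134, 237.04030175]), 'tcp_rot': array([-3.14007399e+00, -2.18858791e-04,  2.82976441e+00]), 'contact_force': array([ 1.28080772,  0.09127115, -0.03409732]), 'moment': array([0.06246445, 0.03632676, 0.00249663]), 'finger_force': 0.0, 'grip_width': 92.10140922057185} 11.0
top [[407.67334846   0.         268.14458651]
 [  0.         407.67334846 193.45275614]
 [  0.           0.           1.        ]] [[ 2.55797081e-01  8.33423247e-01 -4.89870948e-01 -1.06524216e+02]
 [-9.66682169e-01  2.15446157e-01 -1.38233633e-01 -2.05935085e+02]
 [-9.66631009e-03  5.08909270e-01  8.60765890e-01  1.23498273e+03]
 [ 0.00000000e+00  0.00000000e+00  0.00000000e+00  1.00000000e+00]] ['image', 'mtx', 'pose']
side [[402.18614693   0.         251.24927025]
 [  0.         402.18614693 192.16588454]
 [  0.           0.           1.        ]] [[ 5.34842125e-01  7.43020321e-01 -4.02324127e-01  9.63114891e+01]
 [-8.44906298e-01  4.75248328e-01 -2.45504329e-01 -3.08409316e+02]
 [ 8.78916322e-03  4.71232245e-01  8.81965374e-01  1.11844648e+03]
 [ 0.00000000e+00  0.00000000e+00  0.00000000e+00  1.00000000e+00]] ['image', 'mtx', 'pose']
```

View pics/top0.png

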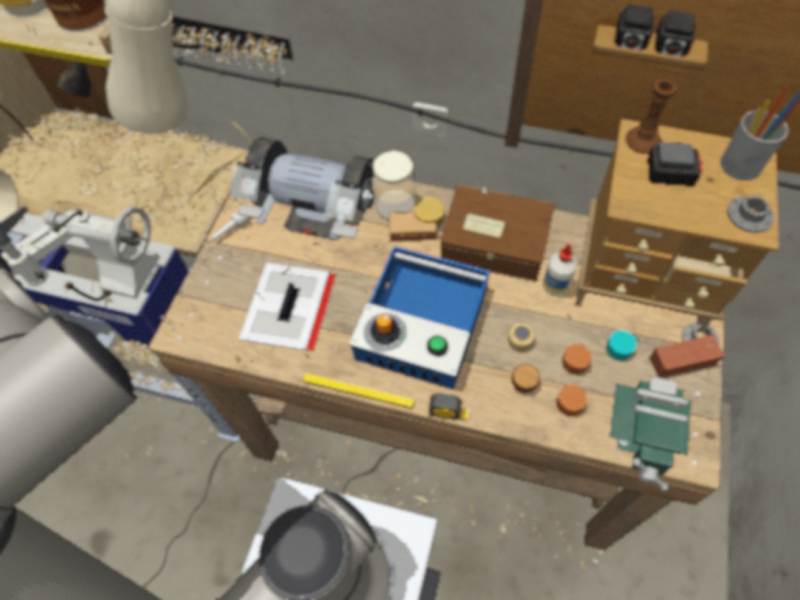

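View pics/side0.png

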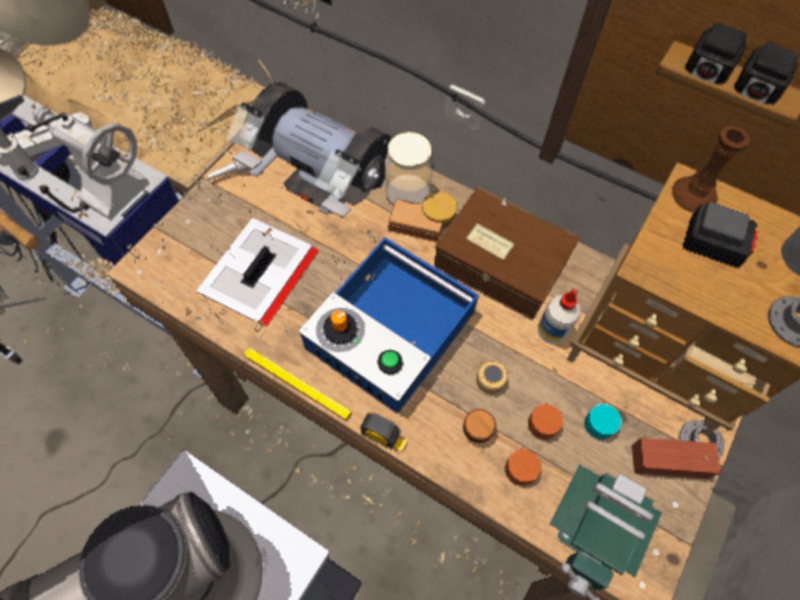

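The side and top views agree. The pieces in the top view are the tealight (521,336), the ring dish (525,377), reddish boxes at (577,358) and (572,400), and the turquoise look-alike at (622,345), which I'll ignore. All four turnings are present. I'll zoom in for pixel positions.

```bash
cat > h.py <<'E'
import numpy as np, cv2
from plant import *
from scipy.spatial.transform import Rotation as Rn
def ray(c,u,v):
    K=c['mtx']; P=c['pose']; x=(u-K[0,2])/K[0,0]; y=(v-K[1,2])/K[1,1]
    if c.get('fish'):
        r=np.hypot(x,y); s=np.sin(r)/max(r,1e-9); d=np.array([x*s,-y*s,-np.cos(r)])
    else: d=np.array([x,-y,-1])
    return P[:3,3],P[:3,:3]@d
def at(c,u,v,z):
    o,d=ray(c,u,v); return o+d*(z-o[2])/d[2]
def proj(c,p):
    K=c['mtx']; P=c['pose']; q=P[:3,:3].T@(np.asarray(p,float)-P[:3,3]); a=np.array([q[0],-q[1],-q[2]])
    if c.get('fish'):
        h=np.hypot(a[0],a[1]); t=np.arctan2(h,a[2]); return np.array([a[0]/h*t*K[0,0]+K[0,2],a[1]/h*t*K[1,1]+K[1,2]])
    return np.array([a[0]/a[2]*K[0,0]+K[0,2],a[1]/a[2]*K[1,1]+K[1,2]])
def cap(n):
    c=capture(n); c['fish']=(n=='wrist'); return c
def crop(img,x0,y0,w,h,s,step=20):
    o=cv2.resize(img[y0:y0+h,x0:x0+w,::-1],None,fx=s,fy=s,interpolation=cv2.INTER_CUBIC)
    for g in range((x0//step+1)*step,x0+w,step):
        X=int((g-x0+.5)*s); cv2.line(o,(X,0),(X,6),(0,255,255),1); cv2.putText(o,str(g),(X-10,16),0,.38,(0,255,255),1)
    for g in range((y0//step+1)*step,y0+h,step):
        Y=int((g-y0+.5)*s); cv2.line(o,(0,Y),(6,Y),(0,255,255),1); cv2.putText(o,str(g),(8,Y+4),0,.38,(0,255,255),1)
    return o
E
python3 - <<'E'
from h import *
import pickle
T=cap("top");S=cap("side"); pickle.dump((T,S),open("ts.pkl","wb"))
a=crop(T['image'],150,152,250,115,3.2); b=crop(S['image'],125,150,250,0+150,3.2)
cv2.imwrite("pics/a.png",a); cv2.imwrite("pics/b.png",b)
# colour blobs
for n,c in(("T",T),("S",S)):
    hsv=cv2.cvtColor(c['image'],cv2.COLOR_RGB2HSV)
    for nm,lo,hi in(("orange/red",(4,150,120),(16,255,255)),("green",(55,130,60),(80,255,255)),("turq",(85,150,100),(95,255,255)),("red",(174,150,120),(180,255,255)),("red0",(0,170,120),(3,255,255))):
        m=cv2.inRange(hsv,lo,hi); k,l,st,ce=cv2.connectedComponentsWithStats(m)
        for i in range(1,k):
            if st[i,4]>25: print(n,nm,st[i],ce[i].round(1), at(c,*ce[i],40).round(0)[:2])
E
```

```text
T orange/red [288 133   8  13  29] [292.2 138.9] [822. -40.]
T orange/red [338 137  13  12  34] [343.8 141.7] [ 856. -227.]
T orange/red [311 142  36  25 199] [331.1 155.6] [ 783. -193.]
T orange/red [241 204  10   8  29] [245.3 208.6] [498.  45.]
T orange/red [361 221  16  15 189] [368.9 228.5] [ 528. -363.]
T orange/red [357 247  18  17 220] [365.8 255.1] [ 434. -366.]
T green [275 216  10   9  69] [279.4 220. ] [485. -76.]
T turq [389 213  17  15 207] [397.5 220.1] [ 582. -449.]
T red0 [198 176  16  47 124] [205.2 198.9] [499. 187.]
S orange/red [423  26  89  50 707] [467.7  51.9] [1532. -374.]
S orange/red [ 395  104  117  130 6349] [458.4 170.1] [1006. -515.]
S orange/red [  0 137  21  19  89] [  9.6 146.2] [311. 737.]
S orange/red [390 194  23  14  64] [400.8 200.1] [ 809. -403.]
S orange/red [211 200  11  11  42] [216.5 206.2] [492.  54.]
S orange/red [381 208  21  12  52] [390.8 213.2] [ 752. -395.]
S orange/red [418 209  21  12  59] [428.7 214.5] [ 808. -492.]
S orange/red [408 222  19  10  45] [416.6 226.8] [ 752. -476.]
S orange/red [439 229  17  10  29] [447.1 233.2] [ 780. -558.]
S orange/red [469 245  23  12  47] [482.  250.9] [ 781. -660.]
S orange/red [340 259  20  19 306] [349.6 268.1] [ 534. -365.]
S orange/red [297 262  20  19 282] [306.7 271.2] [ 462. -269.]
S orange/red [411 281  50  22 861] [434.6 291.3] [ 599. -587.]
S orange/red [325 287  21  21 351] [335.2 297.5] [ 439. -368.]
S green [244 225  12  11  99] [249.2 229.7] [481. -69.]
S turq [377 259  21  19 309] [386.7 268.2] [ 589. -452.]
S red0 [167 158  36  50 270] [184.7 182.6] [506. 182.]
S red0 [359 188   9   9  42] [362.9 192.7] [ 770. -296.]
```

View pics/a.png

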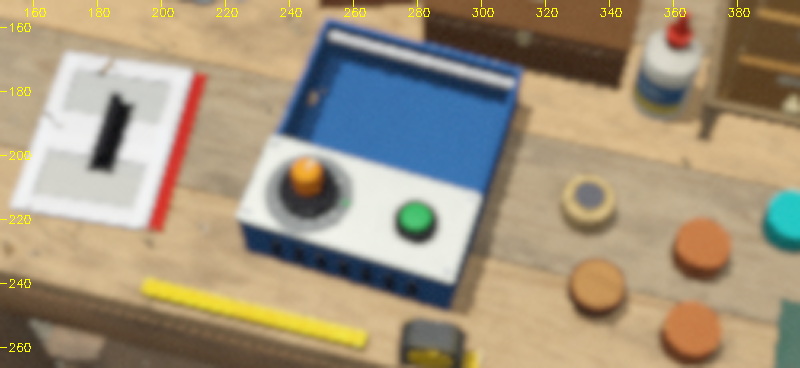

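View pics/b.png

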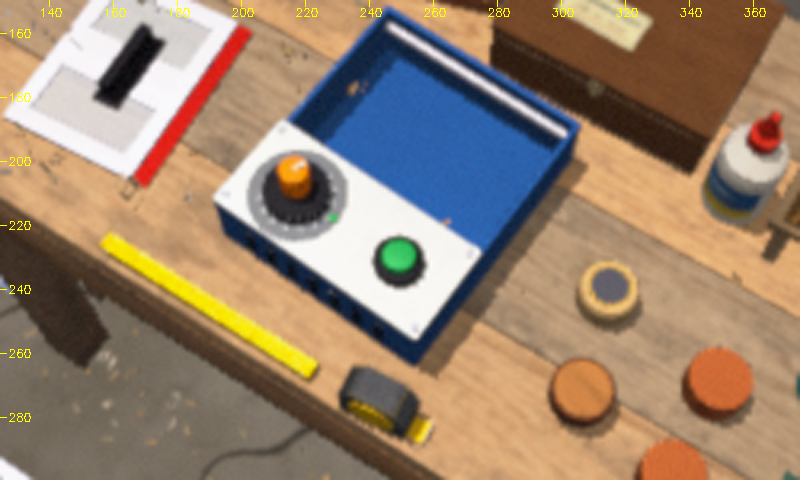

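The crops show the pieces, the console, the knob with its pointer, and a green tab near side raw (229,218). I'll triangulate these.

```bash
python3 - <<'E'
from h import *
import pickle
T,S=pickle.load(open("ts.pkl","rb"))
def both(n,s,t,z):
    o1,d1=ray(S,*s);o2,d2=ray(T,*t)
    A=np.c_[d1,-d2];k=np.linalg.lstsq(A,o2-o1,rcond=None)[0]; p=(o1+d1*k[0]+o2+d2*k[1])/2
    a,b=at(S,*s,z),at(T,*t,z)
    print(n,"S",a[:2].round(1),"T",b[:2].round(1),"tri",p.round(0)); return (a+b)[:2]/2
P={}
for n,s,t,z in [("LF",(213.6,187),(234.5,194.6),83),("LN",(191.4,212),(223.9,219),83),("RN",(254.5,256.4),(290.8,240.3),83),("RF",(274.8,227.3),(300.8,211.5),83),("rimL",(246.4,152),(252,157.8),74),("rimR",(305.4,188.6),(312.9,173.4),74),
("knob",(216.1,199.5),(244.5,202.1),134),("tab",(228.6,217.6),(257,215.3),85),("btn",(248.9,228.9),(278.9,219),95),
("lipA",(202.3,159.8),(213.6,175.3),4),("lipB",(169.5,208),(198.9,222.8),4),("hdl",(165.1,169.5),(184.5,191.5),41),
("boxA",(349.1,268.6),(369,228.0),40),("boxB",(335.2,296),(365.8,254.5),40),("ring",(306.5,271),(336,240),42),("teal",(315,239),(333,213.5),38)]:
    P[n]=both(n,s,t,z)
L=lambda a,b:np.linalg.norm(P[a]-P[b]); ang=lambda a,b:np.degrees(np.arctan2(*(P[b]-P[a])[::-1]))
print("plate w",L("LF","RF"),L("LN","RN"),"d",L("LF","LN"),L("RF","RN"),"rim",L("rimL","rimR"), "LN-rim",L("LN","rimL"),L("RN","rimR"))
print("yaw", ang("LN","rimL"),ang("RN","rimR"),ang("RN","LN")-90,ang("rimR","rimL")-90,ang("RF","LF")-90)
print("lip",L("lipA","lipB"),ang("lipB","lipA"), (P["lipA"]+P["lipB"])/2,P["hdl"])
E
```

```text
LF S [523.6  82.2] T [517.2  84.8] tri [537.  94.  48.]
LN S [423.1  88.9] T [423.1  90.8] tri [426.  92.  76.]
RN S [ 407.8 -132.3] T [ 404.9 -131.1] tri [ 413. -130.   66.]
RF S [ 510.1 -135. ] T [ 510.4 -139.1] tri [ 502. -139.  101.]
rimL S [684.3  70.8] T [679.9  72.1] tri [696.  78.  52.]
rimR S [ 669.3 -146.4] T [ 669.  -146.7] tri [ 669. -147.   74.]
knob S [474.1  34.7] T [471.6  33.9] tri [476.  36. 128.]
tab S [464.7 -10.4] T [461.1  -7.6] tri [474.  -3.  59.]
btn S [462.9 -79.4] T [460.8 -79.2] tri [466. -78.  86.]
lipA S [619.9 201.4] T [618.3 201.8] tri [623. 205.  -4.]
lipB S [422.8 183.8] T [424.5 188.4] tri [427. 190.  -6.]
hdl S [510.6 261.3] T [508.9 264.8] tri [519. 272.  21.]
boxA S [ 531.6 -364.5] T [ 529.7 -363.1] tri [ 538. -365.   25.]
boxB S [ 443.1 -366.1] T [ 435.9 -365.7] tri [ 455. -370.   -0.]
ring S [ 461.5 -268.3] T [ 460.2 -267.2] tri [ 465. -268.   32.]
teal S [ 559.  -243.5] T [ 553.9 -241.2] tri [ 573. -242.    3.]
plate w 220.78557020505457 222.15388177190235 d 97.5494985640538 104.0631563475554 rim 218.35353487295305 LN-rim 259.6549568584475 263.20522068866006
yaw -4.062643625835863 -3.2325905961601107 -4.3158392251260835 -3.395891382448383 -2.6315283485768077
lip 196.0454381979327 4.531661770288246 [521.38658566 193.83433852] [509.73912861 263.02042333]
```

```bash
python3 -m inch '[0,0,-0.0817,0,0,-0.03,-1, 0,0,-0.0817,0,0,-0.03,-1]'; python3 -m inch '[0,0,0,-0.0405,-0.0266,0,-1,0,0,0,-0.0405,-0.0266,0,-1,0,0,0,-0.0405,-0.0266,0,-1,0,0,0,-0.0405,-0.0266,0,-1,0,0,0,-0.0405,-0.0266,0,-1,0,0,0,-0.0405,-0.0266,0,-1,0,0,0,-0.0405,-0.0266,0,-1,0,0,0,-0.0405,-0.0266,0,-1,0,0,0,-0.0405,-0.0266,0,-1,0,0,0,-0.0405,-0.0266,0,-1]'
python3 -m inch '[0,0,0,0,0,0,-1,0,0,0,0,0,0,-1]'
python3 - <<'E'
from h import *
import pickle
c=cap("wrist"); pickle.dump(c,open("w1.pkl","wb")); print(get_obs()['tool_pos'],get_obs()['tcp_rot'],c['mtx'],c['pose'])
cv2.imwrite("pics/w1.png",cv2.resize(c['image'][:,:,::-1],(800,600),interpolation=cv2.INTER_CUBIC))
E
```

```text
time: 0.37
tool_pos: [160.7, 498.9, 284.9]
tcp_rot: [-3.138, -0.002, 3.08]
contact_force: [0.6, 0.9, 0.5]
grip_width: 91.8
finger_force: 0.0
time: 1.2
tool_pos: [471.4, 264.3, 285.7]
tcp_rot: [3.141, -0.0, 3.075]
contact_force: [1.2, 0.7, 1.3]
grip_width: 91.6
finger_force: 0.0
time: 1.37
tool_pos: [471.2, 264.4, 285.0]
tcp_rot: [-3.141, -0.001, 3.071]
contact_force: [0.4, -0.1, -0.2]
grip_width: 91.8
finger_force: 0.0
[470.13303076 265.39366081 285.23026416] [-3.14156382e+00 -1.31579800e-03  3.07314441e+00] [[297.31863964   0.         260.20912034]
 [  0.         297.31863964 191.03174554]
 [  0.           0.           1.        ]] [[ 7.00894253e-02 -9.65410136e-01 -2.51138888e-01  4.03293436e+02]
 [ 9.97539615e-01  6.74583434e-02  1.90811140e-02  2.69240271e+02]
 [-1.47968753e-03 -2.51858374e-01  9.67762972e-01  4.31205106e+02]
 [ 0.00000000e+00  0.00000000e+00  0.00000000e+00  1.00000000e+00]]
```

View pics/w1.png

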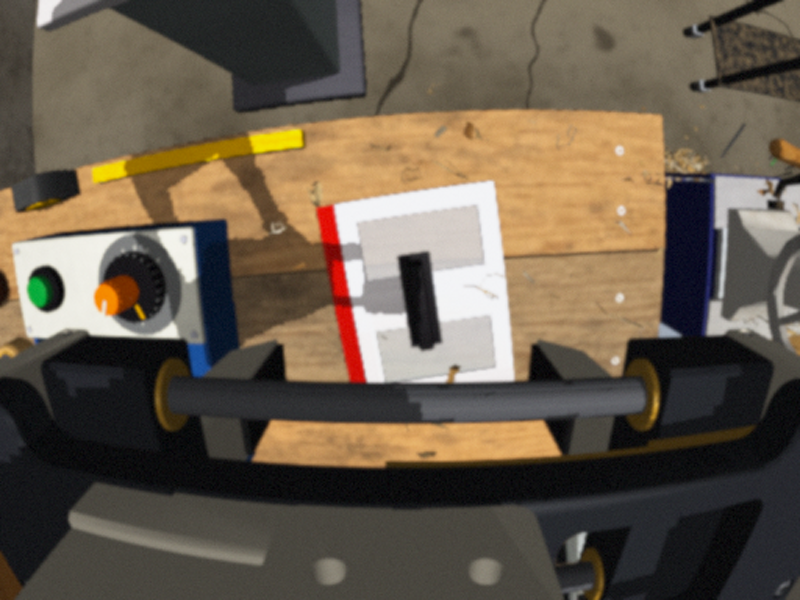

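The wrist view shows the cover with its lip corner at (318,208), its outer corner at (493,181) and the handle centred near (418,300). I'll localise these.

```bash
python3 - <<'E'
from h import *
import pickle
c=pickle.load(open("w1.pkl","rb"))
d=lambda u,v:((u+.5)*.64-.5,(v+.5)*.64-.5)
for n,u,v,z in [("lipN",318,208,4),("outN",493,181,8),("outlow",514,381,8),("liplow",349,381,4),("h1",415,253,41),("h2",428,348,41),("hc",420,300,41),("knobtop",122,290,134),("btn",45,287,95),("plateNL",193,228,83),("plateLmid",202,371,83),("plateNR",14,243,83)]:
    print(n,at(c,*d(u,v),z)[:2].round(1))
E
```

```text
lipN [421.7 184.8]
outN [408. 347.]
outlow [606.9 363.5]
liplow [595.9 196.3]
h1 [465.  271.3]
h2 [551.4 277.3]
hc [506.5 272.9]
knobtop [458.6  49.2]
btn [455.4 -76.5]
plateNL [422.7  94.3]
plateLmid [546.3  78.9]
plateNR [ 408.7 -125.7]
```

```bash
python3 -m inch '[0,0,0,-0.0061,-0.0511,0,-1,0,0,0,-0.0061,-0.0511,0,-1,0,0,0,-0.0061,-0.0511,0,-1,0,0,0,-0.0061,-0.0511,0,-1,0,0,0,-0.0061,-0.0511,0,-1,0,0,0,-0.0061,-0.0511,0,-1,0,0,0,-0.0061,-0.0511,0,-1]' >/dev/null; python3 -m inch '[0,0,0,-0.0061,-0.0511,0,-1,0,0,0,-0.0061,-0.0511,0,-1,0,0,0,-0.0061,-0.0511,0,-1,0,0,0,-0.0061,-0.0511,0,-1,0,0,0,-0.0061,-0.0511,0,-1,0,0,0,-0.0061,-0.0511,0,-1,0,0,0,-0.0061,-0.0511,0,-1,0,0,0,0,0,0,-0.6,0,0,0,0,0,0,-0.6]'
python3 - <<'E'
from h import *
import pickle
c=cap("wrist"); pickle.dump(c,open("w2.pkl","wb")); print(get_obs()['tool_pos'],get_obs()['tcp_rot'],get_obs()['joint_positions'])
cv2.imwrite("pics/w2.png",cv2.resize(c['image'][:,:,::-1],(800,600),interpolation=cv2.INTER_CUBIC))
E
```

```text
time: 2.75
tool_pos: [500.2, -309.9, 284.9]
tcp_rot: [3.14, -0.001, 3.074]
contact_force: [0.7, 0.9, -0.7]
grip_width: 82.9
finger_force: 0.0
[ 500.31549522 -308.57210489  285.27705138] [ 3.14020338e+00 -6.93173782e-04  3.07529016e+00] [-6.83374536e-01  4.31307690e-01  1.25619370e+00  7.36851768e-04
  1.45546053e+00 -2.18795318e+00]
```

View pics/w2.png

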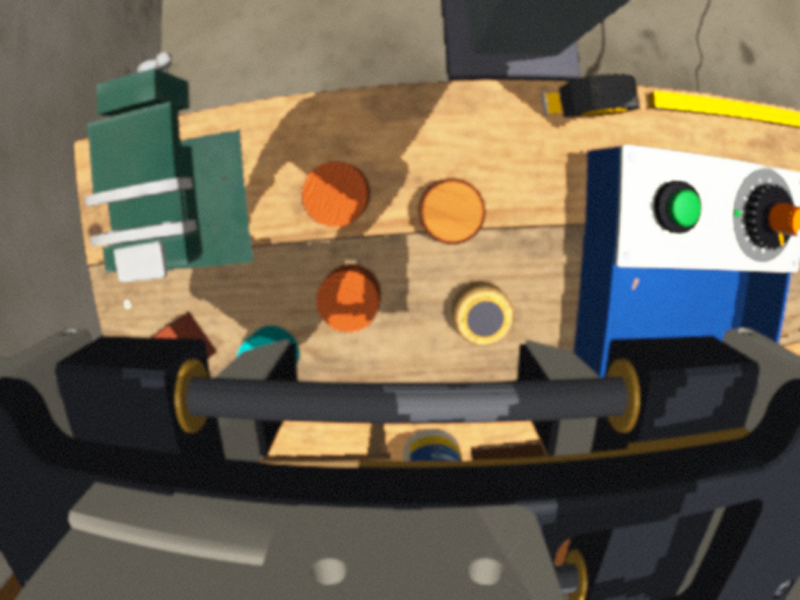

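The wrist view shows box_b (336,194), ring dish (454,209), box_a (350,298) and tealight (485,317). The turquoise look-alike is at (268,345) and the vise is at (190,200).

```bash
python3 - <<'E'
from h import *
import pickle
c=pickle.load(open("w2.pkl","rb"))
d=lambda u,v:((u+.5)*.64-.5,(v+.5)*.64-.5)
for n,u,v,z in [("boxB",336,193,40),("ring",454,209,42),("boxA",350,297,40),("teal",485,317,38),("viseBase",245,200,15),("vise",188,200,60),("vise",188,200,100),("vise",188,200,0),("plateNR",622,147,83),("plateFR",616,264,83),("btn",686,207,95),("tab",737,213,85)]:
    print(n,at(c,*d(u,v),z)[:2].round(1))
# check of ring outline radius: left/right edges
print(at(c,*d(422,210),42)[:2],at(c,*d(486,210),42)[:2])
T,S=pickle.load(open("ts.pkl","rb"))
for z in(0,60,100): print("vise side",z,at(S,358,300,z)[:2])
E
```

```text
boxB [ 438.1 -365.6]
ring [ 458.5 -267.7]
boxA [ 528.9 -361.7]
teal [ 555.9 -243.9]
viseBase [ 435.9 -455.9]
vise [ 428.8 -492.9]
vise [ 429.2 -472.7]
vise [ 428.3 -523.2]
plateNR [ 410.  -132.8]
plateFR [ 505.  -139.3]
btn [457.6 -78.4]
tab [463.1 -11.8]
[ 457.8029486  -294.48838023] [ 460.75879088 -240.55652143]
vise side 0 [ 479.95619368 -426.4595039 ]
vise side 60 [ 459.37525148 -420.12660246]
vise side 100 [ 445.65462335 -415.90466816]
```

```bash
cat >> h.py <<'E'
C=np.array([585.5,-32.]); EX=np.array([.998,-.066]); EY=np.array([.066,.998])
def cb(x,y,z): return [*(C+x*EX+y*EY),z]
def plan(*wps):
    o=get_obs(); R=Rn.from_euler('xyz',o['tcp_rot']).as_matrix(); p=o['tool_pos']; print("at",p.round(1),o['tcp_rot'].round(3),"w",round(o['grip_width'],1),"F",o['contact_force'].round(1))
    for w in wps:
        d=R.T@(np.array(w,float)-p)/800; n=int(np.ceil(np.linalg.norm(d)/.0515)); print(np.round(w,1),"d",d.round(4),"n",n,"each",(d/n).round(4)); p=np.array(w,float)
E
python3 - <<'E'
from h import *
plan([555.9,-243.9,130],[555.9,-243.9,24],[555.9,-243.9,160],cb(-28,-48,160),cb(-28,-48,34),cb(-28,-48,160),[458.5,-267.7,130],[458.5,-267.7,24])
E
```

```text
at [ 500.3 -308.6  285.3] [ 3.140e+00 -1.000e-03  3.075e+00] w 79.1 F [-0.2  0.2 -0.5]
[ 555.9 -243.9  130. ] d [-0.0641  0.085   0.1942] n 5 each [-0.0128  0.017   0.0388]
[ 555.9 -243.9   24. ] d [-1.000e-04 -2.000e-04  1.325e-01] n 3 each [-0.     -0.0001  0.0442]
[ 555.9 -243.9  160. ] d [ 1.0e-04  2.0e-04 -1.7e-01] n 4 each [ 0.      0.0001 -0.0425]
[554.4 -78.1 160. ] d [0.0156 0.2067 0.0003] n 5 each [0.0031 0.0413 0.0001]
[554.4 -78.1  34. ] d [-1.000e-04 -2.000e-04  1.575e-01] n 4 each [-0.     -0.0001  0.0394]
[554.4 -78.1 160. ] d [ 1.000e-04  2.000e-04 -1.575e-01] n 4 each [ 0.      0.0001 -0.0394]
[ 458.5 -267.7  130. ] d [ 0.1039 -0.2445  0.0372] n 6 each [ 0.0173 -0.0408  0.0062]
[ 458.5 -267.7   24. ] d [-1.000e-04 -2.000e-04  1.325e-01] n 3 each [-0.     -0.0001  0.0442]
```

```bash
python3 -m inch '[0,0,0,-0.0128,0.017,0.0388,-0.65,0,0,0,-0.0128,0.017,0.0388,-0.65,0,0,0,-0.0128,0.017,0.0388,-0.65,0,0,0,-0.0128,0.017,0.0388,-0.65,0,0,0,-0.0128,0.017,0.0388,-0.65,0,0,0,0,0,0,-0.65,0,0,0,0,0,0.04,-0.65,0,0,0,0,0,0.04,-0.65,0,0,0,0,0,0.03,-0.65,0,0,0,0,0,0.0225,-0.65]'; python3 -m inch '[0,0,0,0,0,0,-0.65,0,0,0,0,0,0,1,0,0,0,0,0,0,1,0,0,0,0,0,0,1,0,0,0,0,0,0,1,0,0,0,0,0,0,1,0,0,0,0,0,0,1]';  python3 -m inch '[0,0,0,0,0,-0.04,1,0,0,0,0,0,-0.0425,1,0,0,0,0,0,-0.0425,1,0,0,0,0,0,-0.045,1]'
```

```text
time: 3.63
tool_pos: [555.5, -243.4, 24.0]
tcp_rot: [3.141, -0.001, 3.077]
contact_force: [-0.0, 0.3, 0.8]
grip_width: 75.8
finger_force: 0.0
time: 4.22
tool_pos: [556.9, -245.6, 26.6]
tcp_rot: [-3.141, 0.003, 3.075]
contact_force: [-0.4, 1.9, 7.0]
grip_width: 54.8
finger_force: 30.0
time: 4.55
tool_pos: [555.4, -245.2, 162.4]
tcp_rot: [3.141, -0.0, 3.075]
contact_force: [0.5, -0.3, -1.4]
grip_width: 55.0
finger_force: 30.0
```

```bash
python3 -m inch '[0,0,0,0.0031,0.0413,0,1,0,0,0,0.0031,0.0413,0,1,0,0,0,0.0031,0.0413,0,1,0,0,0,0.0031,0.0413,0,1,0,0,0,0.0031,0.0413,0,1,0,0,0,0,0,0.045,1,0,0,0,0,0,0.045,1,0,0,0,0,0,0.035,1,0,0,0,0,0,0.02,1,0,0,0,0,0,0.0125,1]'; python3 -m inch '[0,0,0,0,0,0,1,0,0,0,0,0,0,1,0,0,0,0,0,0,-0.6,0,0,0,0,0,0,-0.6,0,0,0,0,0,0,-0.6,0,0,0,0,0,0,-0.6]';  python3 -m inch '[0,0,0,0,0,-0.0394,-0.6,0,0,0,0,0,-0.0394,-0.6,0,0,0,0,0,-0.0394,-0.6,0,0,0,0,0,-0.0394,-0.65,0,0,0,0.0173,-0.0408,0,-0.65,0,0,0,0.0173,-0.0408,0,-0.65,0,0,0,0.0173,-0.0408,0,-0.65]'
python3 - <<'E'
from h import *
c=cap("side"); T=cap("top")
for n,k in(("S",c),("T",T)):
  hsv=cv2.cvtColor(k['image'],cv2.COLOR_RGB2HSV); m=cv2.inRange(hsv,(4,150,120),(16,255,255)); q,l,st,ce=cv2.connectedComponentsWithStats(m)
  for i in range(1,q):
    p=at(k,*ce[i],40)
    if st[i,4]>100 and 350<p[0]<650 and -420<p[1]<-180: print(n,st[i,4],p.round(0))
cv2.imwrite("pics/s2.png",np.vstack([crop(c['image'],160,140,240,100,2.8),crop(c['image'],160,240,240,90,2.8)]))
plan([458.5,-267.7,130])
E
```

```text
time: 5.38
tool_pos: [553.4, -79.2, 33.4]
tcp_rot: [3.141, -0.003, 3.075]
contact_force: [-12.7, 6.9, 45.9]
grip_width: 55.1
finger_force: 30.3
time: 5.88
tool_pos: [555.0, -78.9, 35.3]
tcp_rot: [3.14, 0.001, 3.074]
contact_force: [1.3, 8.0, 2.6]
grip_width: 72.6
finger_force: 3.8
time: 6.47
tool_pos: [506.2, -175.3, 161.7]
tcp_rot: [-3.141, 0.002, 3.077]
contact_force: [-0.2, -0.3, 0.2]
grip_width: 75.4
finger_force: 0.0
S 294 [ 534. -366.   40.]
S 281 [ 461. -269.   40.]
S 355 [ 439. -368.   40.]
T 174 [ 529. -364.   40.]
T 222 [ 434. -365.   40.]
at [ 504.8 -178.5  161.2] [-3.14   0.     3.071] w 75.6 F [ 0.4 -0.6 -1. ]
[ 458.5 -267.7  130. ] d [ 0.0498 -0.1153  0.0391] n 3 each [ 0.0166 -0.0384  0.013 ]
```

View pics/s2.png

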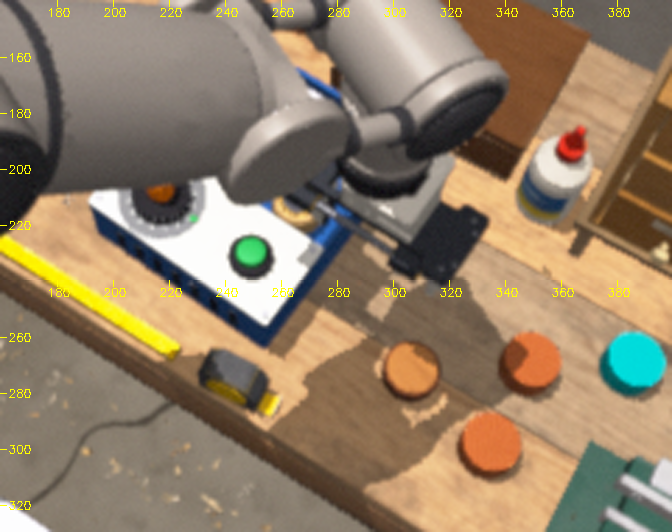

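Tealight is in the box, visible beside the ledge at (265,215). Next is the ring dish, with a gentler set-down and less finger opening.

```bash
python3 -m inch '[0,0,0,0.0166,-0.0384,0.013,-0.65,0,0,0,0.0166,-0.0384,0.013,-0.65,0,0,0,0.0166,-0.0384,0.013,-0.65,0,0,0,0,0,0.005,-0.65,0,0,0,0,0,0.04,-0.65,0,0,0,0,0,0.04,-0.65,0,0,0,0,0,0.03,-0.65,0,0,0,0,0,0.0175,-0.65,0,0,0,0,0,0,-0.65]'; python3 -m inch '[0,0,0,0,0,0,1,0,0,0,0,0,0,1,0,0,0,0,0,0,1,0,0,0,0,0,0,1,0,0,0,0,0,0,1,0,0,0,0,0,0,1]';  python3 -m inch '[0,0,0,0,0,-0.04,1,0,0,0,0,0,-0.0425,1,0,0,0,0,0,-0.0425,1,0,0,0,0,0,-0.045,1,0,0,0,0,0,0,1]'
python3 - <<'E'
from h import *
plan(cb(42,-44,163),cb(42,-44,37),cb(42,-44,160),[528.9,-362.5,130],[528.9,-362.5,24])
E
```

```text
time: 7.32
tool_pos: [459.4, -262.0, 20.6]
tcp_rot: [3.138, -0.005, 3.075]
contact_force: [-0.8, 0.2, -0.6]
grip_width: 75.6
finger_force: 0.0
time: 7.82
tool_pos: [461.5, -264.3, 24.7]
tcp_rot: [-3.14, 0.003, 3.075]
contact_force: [1.0, 0.4, 6.5]
grip_width: 56.2
finger_force: 30.0
time: 8.23
tool_pos: [463.3, -266.0, 166.5]
tcp_rot: [-3.135, 0.01, 3.075]
contact_force: [0.8, -1.3, -0.2]
grip_width: 56.0
finger_force: 30.0
at [ 463.3 -266.   166.5] [-3.135  0.01   3.075] w 56.0 F [ 0.8 -1.3 -0.2]
[624.5 -78.7 163. ] d [-0.1854  0.2471  0.0046] n 6 each [-0.0309  0.0412  0.0008]
[624.5 -78.7  37. ] d [0.0016 0.0011 0.1575] n 4 each [0.0004 0.0003 0.0394]
[624.5 -78.7 160. ] d [-0.0016 -0.0011 -0.1537] n 3 each [-0.0005 -0.0004 -0.0512]
[ 528.9 -362.5  130. ] d [ 0.096  -0.3617  0.039 ] n 8 each [ 0.012  -0.0452  0.0049]
[ 528.9 -362.5   24. ] d [0.0014 0.0009 0.1325] n 3 each [0.0005 0.0003 0.0442]
```

```bash
python3 -m inch '[0,0,0,-0.0315,0.0408,0,1,0,0,0,-0.0315,0.0408,0,1,0,0,0,-0.0315,0.0408,0,1,0,0,0,-0.0315,0.0408,0,1,0,0,0,-0.0315,0.0408,0,1,0,0,0,-0.0315,0.0408,0,1,0,0,0,0,0,0.04,1,0,0,0,0,0,0.04,1,0,0,0,0,0,0.04,1,0,0,0,0,0,0.02,1]'; python3 -m inch '[0,0,0,0,0,0.0075,1,0,0,0,0,0,0.005,1]';python3 -m inch '[0,0,0,0,0,0.003,1,0,0,0,0,0,0,1]'; python3 -m inch '[0,0,0,0,0,0.002,1,0,0,0,0,0,0,1]'
```

```text
time: 9.07
tool_pos: [622.1, -77.5, 42.9]
tcp_rot: [3.14, -0.006, 3.076]
contact_force: [-1.2, -0.8, -1.1]
grip_width: 56.0
finger_force: 30.0
time: 9.23
tool_pos: [623.8, -78.5, 36.2]
tcp_rot: [3.141, -0.002, 3.075]
contact_force: [-0.9, -0.2, -0.4]
grip_width: 56.3
finger_force: 30.0
time: 9.4
tool_pos: [625.1, -78.9, 35.9]
tcp_rot: [-3.141, 0.002, 3.075]
contact_force: [-1.3, 0.1, -0.4]
grip_width: 56.3
finger_force: 30.0
time: 9.57
tool_pos: [625.1, -78.8, 34.5]
tcp_rot: [-3.141, 0.002, 3.075]
contact_force: [-0.4, 0.4, -0.1]
grip_width: 56.0
finger_force: 30.0
```

```bash
python3 -m inch '[0,0,0,0,0,0.0015,1,0,0,0,0,0,0,1,0,0,0,0,0,0,-0.5,0,0,0,0,0,0,-0.5,0,0,0,0,0,0,-0.5,0,0,0,0,0,0,-0.5]';  python3 -m inch '[0,0,0,0,0,-0.0394,-0.5,0,0,0,0,0,-0.0394,-0.5,0,0,0,0,0,-0.0394,-0.65,0,0,0,0,0,-0.0394,-0.65]'
cat >> h.py <<'E'
Rc=Rn.from_euler('xyz',[np.pi,0,3.0749]).as_matrix()
def dr(p,*wps):
    p=np.array(p,float)
    for w in wps:
        d=Rc.T@(np.array(w,float)-p)/800; n=int(np.ceil(np.linalg.norm(d)/.0515)); print(np.round(w,1),"d",d.round(4),"n",n,"each",(d/n).round(4)); p=np.array(w,float)
E
python3 - <<'E'
from h import *
o=get_obs(); print(o['tool_pos'])
dr([624.5,-78.7,158.3],[528.9,-362.5,130],[528.9,-362.5,24],[528.9,-362.5,160],cb(42,44,160))
c=cap("side"); T=cap("top")
for n,k in(("S",c),("T",T)):
  hsv=cv2.cvtColor(k['image'],cv2.COLOR_RGB2HSV); m=cv2.inRange(hsv,(4,150,120),(16,255,255)); q,l,st,ce=cv2.connectedComponentsWithStats(m)
  for i in range(1,q):
    p=at(k,*ce[i],40)
    if st[i,4]>100 and 350<p[0]<650 and -420<p[1]<-180: print(n,st[i,4],p.round(0))
E
```

```text
time: 10.07
tool_pos: [624.5, -78.6, 32.2]
tcp_rot: [3.142, 0.0, 3.075]
contact_force: [0.2, 0.2, 1.1]
grip_width: 68.8
finger_force: 0.0
time: 10.4
tool_pos: [624.2, -78.5, 159.6]
tcp_rot: [3.141, -0.0, 3.075]
contact_force: [0.5, -1.1, -0.5]
grip_width: 74.9
finger_force: 0.0
[624.22185627 -78.54241609 159.55386362]
[ 528.9 -362.5  130. ] d [ 0.0956 -0.3619  0.0354] n 8 each [ 0.0119 -0.0452  0.0044]
[ 528.9 -362.5   24. ] d [ 0.     -0.      0.1325] n 3 each [ 0.     -0.      0.0442]
[ 528.9 -362.5  160. ] d [ 0.    0.   -0.17] n 4 each [ 0.      0.     -0.0425]
[630.3   9.1 160. ] d [-0.0955  0.472   0.    ] n 10 each [-0.0096  0.0472  0.    ]
S 309 [ 533. -365.   40.]
S 357 [ 439. -368.   40.]
T 187 [ 527. -363.   40.]
T 215 [ 433. -366.   40.]
```

```bash
python3 -m inch '[0,0,0,0.0119,-0.0452,0.0044,-0.65,0,0,0,0.0119,-0.0452,0.0044,-0.65,0,0,0,0.0119,-0.0452,0.0044,-0.65,0,0,0,0.0119,-0.0452,0.0044,-0.65,0,0,0,0.0119,-0.0452,0.0044,-0.65,0,0,0,0.0119,-0.0452,0.0044,-0.65,0,0,0,0.0119,-0.0452,0.0044,-0.65,0,0,0,0.0119,-0.0452,0.0044,-0.65]';python3 -m inch '[0,0,0,0,0,0,-0.65,0,0,0,0,0,0.04,-0.65,0,0,0,0,0,0.04,-0.65,0,0,0,0,0,0.03,-0.65,0,0,0,0,0,0.0225,-0.65,0,0,0,0,0,0,-0.65]'; python3 -m inch '[0,0,0,0,0,0,1,0,0,0,0,0,0,1,0,0,0,0,0,0,1,0,0,0,0,0,0,1,0,0,0,0,0,0,1,0,0,0,0,0,0,1]';  python3 -m inch '[0,0,0,0,0,-0.04,1,0,0,0,0,0,-0.0425,1,0,0,0,0,0,-0.0425,1,0,0,0,0,0,-0.045,1]'; python3 -m inch '[0,0,0,-0.0096,0.0472,0,1,0,0,0,-0.0096,0.0472,0,1,0,0,0,-0.0096,0.0472,0,1,0,0,0,-0.0096,0.0472,0,1,0,0,0,-0.0096,0.0472,0,1,0,0,0,-0.0096,0.0472,0,1,0,0,0,-0.0096,0.0472,0,1,0,0,0,-0.0096,0.0472,0,1,0,0,0,-0.0096,0.0472,0,1,0,0,0,-0.0096,0.0472,0,1]';python3 -m inch '[0,0,0,0,0,0.04,1,0,0,0,0,0,0.04,1,0,0,0,0,0,0.04,1,0,0,0,0,0,0.02,1,0,0,0,0,0,0.0125,1,0,0,0,0,0,0.003,1,0,0,0,0,0,0,1]'
```

```text
time: 11.17
tool_pos: [528.2, -363.6, 129.3]
tcp_rot: [3.141, -0.001, 3.075]
contact_force: [0.0, 0.8, -0.1]
grip_width: 75.5
finger_force: 0.0
time: 11.67
tool_pos: [526.8, -360.0, 19.1]
tcp_rot: [3.136, -0.007, 3.075]
contact_force: [0.1, 0.9, 0.4]
grip_width: 75.6
finger_force: 0.0
time: 12.17
tool_pos: [530.1, -362.8, 25.8]
tcp_rot: [-3.14, 0.003, 3.075]
contact_force: [-0.1, -0.2, 6.4]
grip_width: 54.8
finger_force: 30.0
time: 12.5
tool_pos: [528.7, -361.7, 161.3]
tcp_rot: [3.141, -0.001, 3.075]
contact_force: [0.1, -0.9, -0.8]
grip_width: 54.8
finger_force: 30.0
time: 13.33
tool_pos: [631.1, 11.4, 160.4]
tcp_rot: [3.142, 0.0, 3.075]
contact_force: [0.4, -1.0, -1.2]
grip_width: 54.5
finger_force: 30.0
time: 13.92
tool_pos: [631.2, 9.4, 35.9]
tcp_rot: [3.142, 0.0, 3.075]
contact_force: [-0.3, 1.7, -0.7]
grip_width: 54.7
finger_force: 30.0
```

```bash
python3 -m inch '[0,0,0,0,0,0.0025,1,0,0,0,0,0,0,1,0,0,0,0,0,0,-0.5,0,0,0,0,0,0,-0.5,0,0,0,0,0,0,-0.5,0,0,0,0,0,0,-0.5]';  python3 -m inch '[0,0,0,0,0,-0.0394,-0.5,0,0,0,0,0,-0.0394,-0.5,0,0,0,0,0,-0.0394,-0.65,0,0,0,0,0,-0.0394,-0.65]'
python3 - <<'E'
from h import *
o=get_obs(); print(o['tool_pos'])
dr([630.3,9.1,159],[438,-366,130],[438,-366,24],[438,-366,160],cb(-24,44,160))
c=cap("side"); T=cap("top")
for n,k in(("S",c),("T",T)):
  hsv=cv2.cvtColor(k['image'],cv2.COLOR_RGB2HSV); m=cv2.inRange(hsv,(4,150,120),(16,255,255)); q,l,st,ce=cv2.connectedComponentsWithStats(m)
  for i in range(1,q):
    p=at(k,*ce[i],40)
    if st[i,4]>100 and 350<p[0]<650 and -420<p[1]<-180: print(n,st[i,4],p.round(0))
E
```

```text
time: 14.42
tool_pos: [631.3, 9.4, 34.2]
tcp_rot: [3.142, 0.001, 3.075]
contact_force: [-0.2, 1.0, 0.4]
grip_width: 68.2
finger_force: 0.0
time: 14.75
tool_pos: [630.8, 9.5, 161.3]
tcp_rot: [3.141, -0.0, 3.075]
contact_force: [1.7, 0.1, 0.3]
grip_width: 74.4
finger_force: 0.0
[630.82168474   9.48482733 161.32965608]
[ 438 -366  130] d [ 0.2086 -0.4839  0.0362] n 11 each [ 0.019  -0.044   0.0033]
[ 438 -366   24] d [ 0.     -0.      0.1325] n 3 each [ 0.     -0.      0.0442]
[ 438 -366  160] d [ 0.    0.   -0.17] n 4 each [ 0.      0.     -0.0425]
[564.5  13.5 160. ] d [-0.1261  0.4838  0.    ] n 10 each [-0.0126  0.0484  0.    ]
S 356 [ 439. -368.   40.]
T 217 [ 433. -366.   40.]
```

```bash
python3 -m inch '[0,0,0,0.019,-0.044,0.0033,-0.65,0,0,0,0.019,-0.044,0.0033,-0.65,0,0,0,0.019,-0.044,0.0033,-0.65,0,0,0,0.019,-0.044,0.0033,-0.65,0,0,0,0.019,-0.044,0.0033,-0.65,0,0,0,0.019,-0.044,0.0033,-0.65,0,0,0,0.019,-0.044,0.0033,-0.65,0,0,0,0.019,-0.044,0.0033,-0.65,0,0,0,0.019,-0.044,0.0033,-0.65,0,0,0,0.019,-0.044,0.0033,-0.65]';python3 -m inch '[0,0,0,0.019,-0.044,0.0033,-0.65,0,0,0,0,0,0,-0.65,0,0,0,0,0,0.04,-0.65,0,0,0,0,0,0.04,-0.65,0,0,0,0,0,0.03,-0.65,0,0,0,0,0,0.0225,-0.65,0,0,0,0,0,0,-0.65]'; python3 -m inch '[0,0,0,0,0,0,1,0,0,0,0,0,0,1,0,0,0,0,0,0,1,0,0,0,0,0,0,1,0,0,0,0,0,0,1,0,0,0,0,0,0,1]';  python3 -m inch '[0,0,0,0,0,-0.04,1,0,0,0,0,0,-0.0425,1,0,0,0,0,0,-0.0425,1,0,0,0,0,0,-0.045,1]'; python3 -m inch '[0,0,0,-0.0126,0.0484,0,1,0,0,0,-0.0126,0.0484,0,1,0,0,0,-0.0126,0.0484,0,1,0,0,0,-0.0126,0.0484,0,1,0,0,0,-0.0126,0.0484,0,1,0,0,0,-0.0126,0.0484,0,1,0,0,0,-0.0126,0.0484,0,1,0,0,0,-0.0126,0.0484,0,1,0,0,0,-0.0126,0.0484,0,1,0,0,0,-0.0126,0.0484,0,1]';python3 - <<'E'
from h import *
c=cap("wrist"); print(get_obs()['tool_pos'])
cv2.imwrite("pics/w3.png",cv2.resize(c['image'][:,:,::-1],(800,600),interpolation=cv2.INTER_CUBIC))
import pickle; pickle.dump(c,open("w3.pkl","wb"))
E
```

```text
time: 15.68
tool_pos: [454.6, -333.0, 133.0]
tcp_rot: [3.141, -0.0, 3.075]
contact_force: [1.3, -0.4, 0.2]
grip_width: 75.7
finger_force: 0.0
time: 16.27
tool_pos: [436.6, -363.3, 20.7]
tcp_rot: [3.136, -0.006, 3.075]
contact_force: [-1.1, 0.2, 0.3]
grip_width: 75.9
finger_force: 0.0
time: 16.77
tool_pos: [439.2, -366.3, 26.2]
tcp_rot: [-3.14, 0.002, 3.075]
contact_force: [1.7, 1.5, 6.3]
grip_width: 54.6
finger_force: 30.0
time: 17.1
tool_pos: [437.9, -365.3, 162.1]
tcp_rot: [3.141, -0.001, 3.075]
contact_force: [0.4, -1.2, -1.0]
grip_width: 54.5
finger_force: 30.0
time: 17.93
tool_pos: [564.9, 15.9, 161.1]
tcp_rot: [3.142, 0.0, 3.075]
contact_force: [0.8, -0.6, -0.0]
grip_width: 54.5
finger_force: 30.0
[566.56878358  22.58735364 161.20714267]
```

View pics/w3.png

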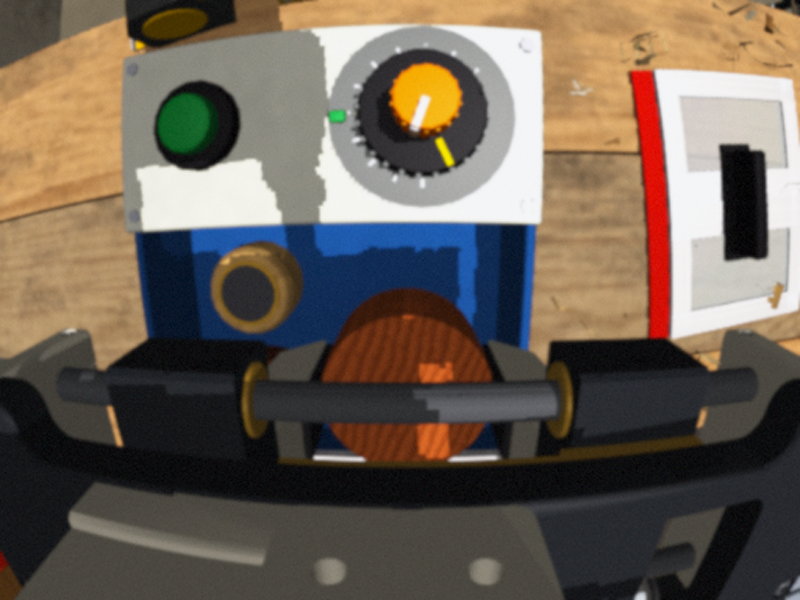

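```bash
python3 - <<'E'
from h import *
import pickle
c=pickle.load(open("w3.pkl","rb"))
d=lambda u,v:((u+.5)*.64-.5,(v+.5)*.64-.5)
q={}
for n,u,v,z in [("FL",541,222,83),("FR",130,230,83),("NR",124,58,83),("NL",541,30,83),("knob",427,97,134),("ptr0",425,97,134),("ptr1",415,130,134),("tab",337,116,86),("tab-z83",337,116,83),("btn",185,124,100),("ringc",423,118,99),("teal",248,293,46),("h1",742,145,41),("h2",764,262,41),("yl",445,152,99)]:
    q[n]=at(c,*d(u,v),z)[:2]; print(n,q[n].round(1))
a=lambda v:np.degrees(np.arctan2(v[1],v[0])).round(2)
print("yaw",a(q["FL"]-q["FR"])-90,a(q["NL"]-q["NR"])-90,a(q["FL"]-q["NL"]),a(q["FR"]-q["NR"]), np.linalg.norm(q["FL"]-q["FR"]),np.linalg.norm(q["FL"]-q["NL"]))
print("ptr ang",a(q["ptr1"]-q["ptr0"]),"tab ang",a(q["tab"]-q["knob"]),np.linalg.norm(q["tab"]-q["knob"]))
print("teal in box",(q["teal"]-C)@EX,(q["teal"]-C)@EY)
E
```

```text
FL [520.4  85.3]
FR [ 506.3 -132.7]
NR [ 409.3 -129. ]
NL [422.5  91.7]
knob [466.   29.7]
ptr0 [466.  29.]
ptr1 [478.3  24.5]
tab [463.4 -10.6]
tab-z83 [462.9 -11. ]
btn [458.4 -82.7]
ringc [469.4  29.2]
teal [555.  -79.7]
h1 [473.2 250.9]
h2 [555.9 276.7]
yl [485.2  37.9]
yaw -3.700000000000003 -3.4399999999999977 -3.73 -2.18 218.44162782895228 98.11616697535834
ptr ang -20.08 tab ang -93.78 40.42141953411633
teal in box -27.244679269900985 -49.663734308893154
```

Tealight is upright at box (-27,-50). I'll lower box_b.

```bash
python3 -m inch '[0,0,0,0,0,0,1,0,0,0,0,0,0.04,1,0,0,0,0,0,0.04,1,0,0,0,0,0,0.04,1,0,0,0,0,0,0.02,1,0,0,0,0,0,0.01,1,0,0,0,0,0,0.004,1,0,0,0,0,0,0,1]';  python3 -m inch '[0,0,0,0,0,0.0025,1,0,0,0,0,0,0.001,1,0,0,0,0,0,0,1]'; python3 -m inch '[0,0,0,0,0,0,-0.5,0,0,0,0,0,0,-0.5,0,0,0,0,0,0,-0.5,0,0,0,0,0,0,-0.5]'; python3 -m inch '[0,0,0,0,0,-0.0394,-0.5,0,0,0,0,0,-0.0394,-0.5,0,0,0,0,0,-0.0394,-0.65,0,0,0,0,0,-0.0394,-0.65,0,0,0,0,0,0,-0.65,0,0,0,0,0,0,-0.65]'
python3 - <<'E'
from h import *
c=cap("side")
cv2.imwrite("pics/s3.png",crop(c['image'],180,130,150,120,5))
p=get_obs()['tool_pos'];print(p)
E
```

```text
time: 18.65
tool_pos: [564.9, 13.2, 37.7]
tcp_rot: [-3.142, 0.0, 3.074]
contact_force: [-0.2, -0.3, -0.2]
grip_width: 54.8
finger_force: 30.0
time: 18.9
tool_pos: [565.3, 13.7, 35.7]
tcp_rot: [-3.142, 0.002, 3.075]
contact_force: [-0.5, 0.2, 0.3]
grip_width: 54.4
finger_force: 30.0
time: 19.23
tool_pos: [565.0, 13.9, 35.1]
tcp_rot: [3.142, 0.001, 3.075]
contact_force: [0.5, -0.7, 0.1]
grip_width: 68.5
finger_force: 0.0
time: 19.73
tool_pos: [565.8, 13.8, 162.8]
tcp_rot: [-3.142, 0.005, 3.075]
contact_force: [-0.9, 0.2, -0.6]
grip_width: 75.7
finger_force: 0.0
[564.69689134  13.94057341 161.05602245]
```

```bash
sed -i 's/^def dr(p,\*wps):/def dr(p,*wps,yaw=3.0749):\n    Rc=Rn.from_euler("xyz",[np.pi,0,yaw]).as_matrix()/' h.py
python3 -m inch '[0,0,-0.0496,0,0,0,0,0,0,-0.0496,0,0,-0.01,0,0,0,0,0,0,0,0]'
python3 - <<'E'
from h import *
print(get_obs()['tool_pos'],get_obs()['tcp_rot'])
dr([564.7,13.8,169],[515,276,130],[515,276,25],yaw=3.2237)
E
```

```text
time: 20.03
tool_pos: [564.4, 13.9, 168.0]
tcp_rot: [3.141, -0.002, -3.057]
contact_force: [0.6, 0.0, 0.4]
grip_width: 60.3
finger_force: 0.0
[564.40234974  13.91275283 167.98608987] [ 3.14122345e+00 -1.61331708e-03 -3.05685708e+00]
[515 276 130] d [0.035  0.3317 0.0488] n 7 each [0.005  0.0474 0.007 ]
[515 276  25] d [ 0.     -0.      0.1312] n 3 each [ 0.     -0.      0.0437]
```

View pics/s3.png

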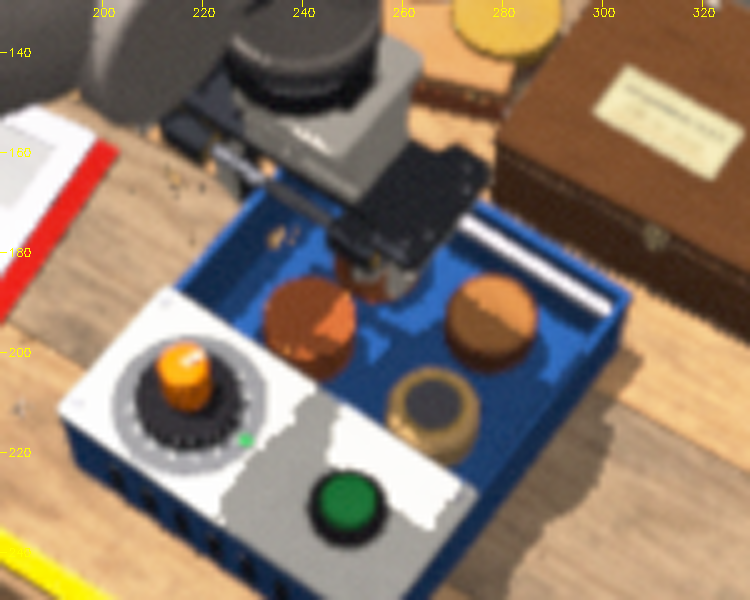

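The four pieces stand upright in the box: box_b (312,195), box_a behind the gripper, ring dish (278,195) and tealight (266,210). Next I'll grasp the cover.

```bash
python3 -m inch '[0,0,0,0.005,0.0474,0.007,0,0,0,0,0.005,0.0474,0.007,0,0,0,0,0.005,0.0474,0.007,0,0,0,0,0.005,0.0474,0.007,0,0,0,0,0.005,0.0474,0.007,0,0,0,0,0.005,0.0474,0.007,0,0,0,0,0.005,0.0474,0.007,0,0,0,0,0,0,0,0,0,0,0,0,0,0,0]'
python3 -m inch '[0,0,0,0,0,0.04,0,0,0,0,0,0,0.04,0,0,0,0,0,0,0.03,0,0,0,0,0,0,0.01,0,0,0,0,0,0,0.006,0,0,0,0,0,0,0.004,0,0,0,0,0,0,0,0]'
python3 -m inch '[0,0,0,0,0,0,1,0,0,0,0,0,0,1,0,0,0,0,0,0,1,0,0,0,0,0,0,1,0,0,0,0,0,0,1,0,0,0,0,0,0,1]'
```

```text
time: 20.78
tool_pos: [513.5, 277.6, 127.7]
tcp_rot: [-3.141, -0.003, -3.058]
contact_force: [-0.5, -1.1, 0.8]
grip_width: 46.0
finger_force: 0.0
time: 21.37
tool_pos: [515.8, 275.8, 26.2]
tcp_rot: [3.141, 0.001, -3.061]
contact_force: [0.5, 0.1, -0.2]
grip_width: 46.0
finger_force: 0.0
time: 21.87
tool_pos: [515.3, 275.9, 26.1]
tcp_rot: [-3.141, 0.001, -3.059]
contact_force: [-0.2, -2.4, 3.9]
grip_width: 13.9
finger_force: 30.0
```

Bar gripped (width 13.9). Next I'll lift it about 175 mm and turn it square to the box.

```bash
python3 -m inch '[0,0,0,0,0,-0.02,1,0,0,0,0,0,-0.04,1,0,0,0,0,0,-0.04,1,0,0,0,0,0,-0.04,1,0,0,0,0,0,-0.04,1,0,0,0,0,0,-0.0375,1]'
python3 -m inch '[0,0,0.0817,0,0,0,1,0,0,0.0817,0,0,0,1,0,0,0.0817,0,0,0,1,0,0,0.0817,0,0,0,1,0,0,0.0817,0,0,0,1,0,0,0.0817,0,0,0,1,0,0,0.0817,0,0,0,1]'
python3 -m inch '[0,0,0.0817,0,0,0,1,0,0,0.0817,0,0,0,1,0,0,0.0817,0,0,0,1,0,0,0.0817,0,0,0,1,0,0,0.0817,0,0,0,1,0,0,0.0817,0,0,0,1,0,0,0.0817,0,0,0,1,0,0,0,0,0,0,1,0,0,0,0,0,0,1]'
python3 - <<'E'
from h import *
o=get_obs(); print(o['tool_pos'],o['tcp_rot'])
dr([515.2,276,200],cb(17,0,200),yaw=1.508)
c=cap("top"); cv2.imwrite("pics/t4.png",crop(c['image'],150,130,190,130,4.2))
E
```

```text
time: 22.37
tool_pos: [514.6, 276.1, 201.1]
tcp_rot: [3.141, -0.0, -3.059]
contact_force: [0.4, 0.1, -3.5]
grip_width: 13.6
finger_force: 30.0
time: 22.95
tool_pos: [514.6, 276.1, 199.0]
tcp_rot: [-3.14, -0.001, 2.36]
contact_force: [0.2, -1.4, -1.1]
grip_width: 13.8
finger_force: 30.0
time: 23.7
tool_pos: [514.7, 276.1, 199.2]
tcp_rot: [-3.141, 0.0, 1.512]
contact_force: [-0.3, 0.5, -2.4]
grip_width: 14.0
finger_force: 30.0
[514.71152377 276.12641515 199.16733439] [-3.14051735e+00  2.70522117e-04  1.51183920e+00]
[602.5 -33.1 200. ] d [-0.3788  0.1331  0.    ] n 8 each [-0.0473  0.0166  0.    ]
```

```bash
python3 -m inch '[0,0,0,-0.0379,0.0133,0,1,0,0,0,-0.0379,0.0133,0,1,0,0,0,-0.0379,0.0133,0,1,0,0,0,-0.0379,0.0133,0,1,0,0,0,-0.0379,0.0133,0,1,0,0,0,-0.0379,0.0133,0,1,0,0,0,-0.0379,0.0133,0,1,0,0,0,-0.0379,0.0133,0,1,0,0,0,-0.0379,0.0133,0,1,0,0,0,-0.0379,0.0133,0,1]'
python3 -m inch '[0,0,0,0,0,0,1,0,0,0,0,0,0,1,0,0,0,0,0,0,1,0,0,0,0,0,0,1]'
python3 - <<'E'
from h import *
import pickle
S=cap("side");W=cap("wrist");o=get_obs(); print(o['tool_pos'],o['tcp_rot'])
pickle.dump((S,W,o),open("w4.pkl","wb"))
cv2.imwrite("pics/w4.png",cv2.resize(W['image'][:,:,::-1],(800,600),interpolation=cv2.INTER_CUBIC))
cv2.imwrite("pics/s4.png",crop(S['image'],180,110,150,120,5))
E
```

```text
time: 24.58
tool_pos: [602.3, -34.6, 199.5]
tcp_rot: [-3.141, -0.0, 1.511]
contact_force: [1.2, 0.8, -2.5]
grip_width: 14.0
finger_force: 30.0
time: 24.92
tool_pos: [601.9, -32.1, 199.5]
tcp_rot: [-3.141, -0.001, 1.51]
contact_force: [0.7, 0.9, -2.4]
grip_width: 14.0
finger_force: 30.0
[602.01753153 -31.93816838 199.70085031] [-3.14146604e+00 -2.68152887e-04  1.51026167e+00]
```

View pics/w4.png

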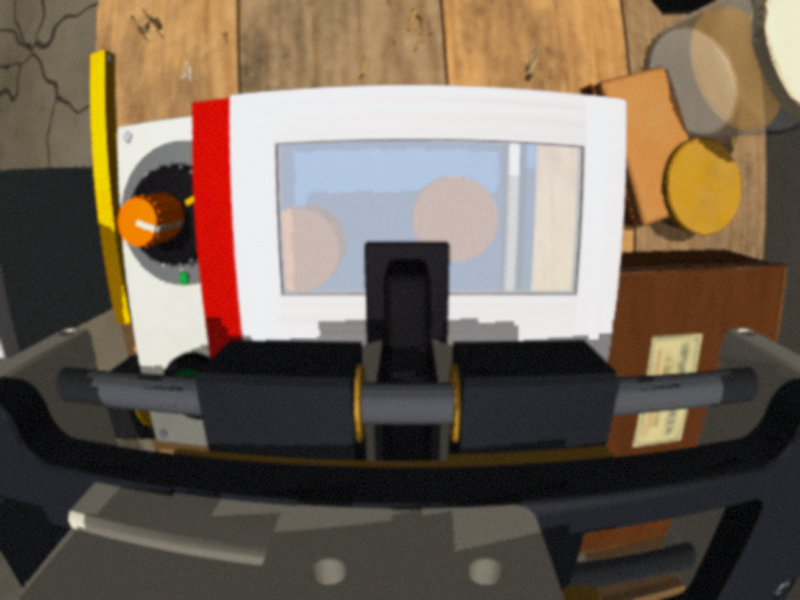

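View pics/s4.png

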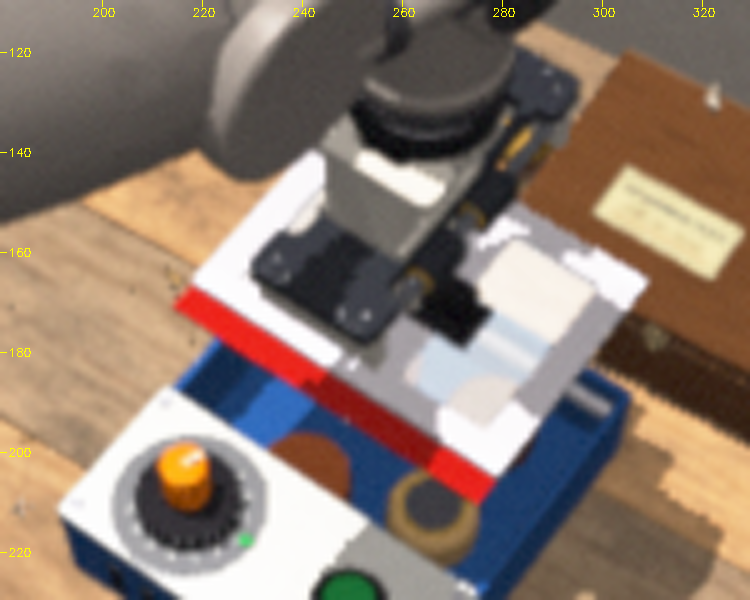

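Lip ends at side (215,170.5) and (276,210), and wrist corners at (193,101) and (626,99). I'll locate the cover relative to the tool.

```bash
python3 - <<'E'
from h import *
import pickle
S,W,o=pickle.load(open("w4.pkl","rb")); p=np.array([602.1,-32.3])
a=0.063; ex=np.array([np.cos(a),-np.sin(a)]); ey=np.array([np.sin(a),np.cos(a)])
d=lambda u,v:((u+.5)*.64-.5,(v+.5)*.64-.5)
def rel(n,q): q=q[:2]-p; print(n,"rel tool x,y:",round(q@ex,1),round(q@ey,1))
rel("W lip+y",at(W,*d(193,101),178)); rel("W far+y",at(W,*d(626,99),182)); rel("W hdl",at(W,*d(365,243),215)); rel("W hdl",at(W,*d(448,243),215))
rel("S lip+y",at(S,214.9,170.5,178)); rel("S lip-y",at(S,276.3,210.1,178)); rel("S far-y",at(S,308.9,166.5,182))
# box corners side view this pic: plate FL,  FR? rim far right, knob
C2=np.array([585,-31.])
def bx(n,q): q=q[:2]-C2; print(n,"box x,y:",round(q@ex,1),round(q@ey,1))
f=lambda X,Y:(X/5+179.5,Y/5+109.5)
bx("FL",at(S,*f(170,390),83)); bx("rimR",at(S,*f(629,393),74)); bx("NL",at(S,*f(60,510),83)); bx("knob",at(S,*f(184,462),134))
bx("W knob",at(W,*d(142,222),134)); bx("W plateNL",at(W,*d(120,128),83)); bx("tab",at(W,*d(184,278),86))
E
```

```text
W lip+y rel tool x,y: -82.6 102.0
W far+y rel tool x,y: 81.2 102.8
W hdl rel tool x,y: -12.6 50.2
W hdl rel tool x,y: 11.0 50.3
S lip+y rel tool x,y: -80.1 100.2
S lip-y rel tool x,y: -80.0 -102.4
S far-y rel tool x,y: 80.2 -100.9
FL box x,y: -69.9 108.3
rimR box x,y: 92.7 -108.7
NL box x,y: -167.8 110.2
knob box x,y: -120.3 53.6
W knob box x,y: -118.9 52.5
W plateNL box x,y: -166.6 110.9
tab box x,y: -121.7 12.6
```

```bash
python3 -m inch '[-0.0582,0,0,0,0,0,1,-0.0582,0,0,0,0,0,1,0,0,0,0,0,0,1]'
python3 -m inch '[0,0,0,0,-0.0066,0.03,1,0,0,0,0,-0.0066,0.03,1,0,0,0,0,-0.0066,0.03,1,0,0,0,0,-0.0044,0.02,1,0,0,0,0,-0.0011,0.005,1,0,0,0,0,0,0,1,0,0,0,0,0,0,1]'
python3 - <<'E'
from h import *
S=cap("side");o=get_obs(); print(o['tool_pos'],o['tcp_rot'],o['contact_force'])
q=o['tool_pos'][:2]-[585,-31]; print("box",q@[.998,-.063],q@[.063,.998])
cv2.imwrite("pics/s5.png",crop(S['image'],180,120,150,110,5))
E
```

```text
time: 25.27
tool_pos: [599.4, -31.5, 198.9]
tcp_rot: [2.968, -0.001, 1.51]
contact_force: [-1.6, -0.6, -4.1]
grip_width: 13.8
finger_force: 30.0
time: 25.85
tool_pos: [599.3, -32.7, 106.4]
tcp_rot: [2.966, 0.0, 1.509]
contact_force: [0.1, 0.3, -2.9]
grip_width: 13.7
finger_force: 30.0
[599.50841109 -32.86453178 106.96685145] [2.96502676e+00 2.14922993e-04 1.50845619e+00] [ 0.20563318  0.15373418 -1.87236183]
box 14.59685976884638 -0.9467728196827475
```

View pics/s5.png

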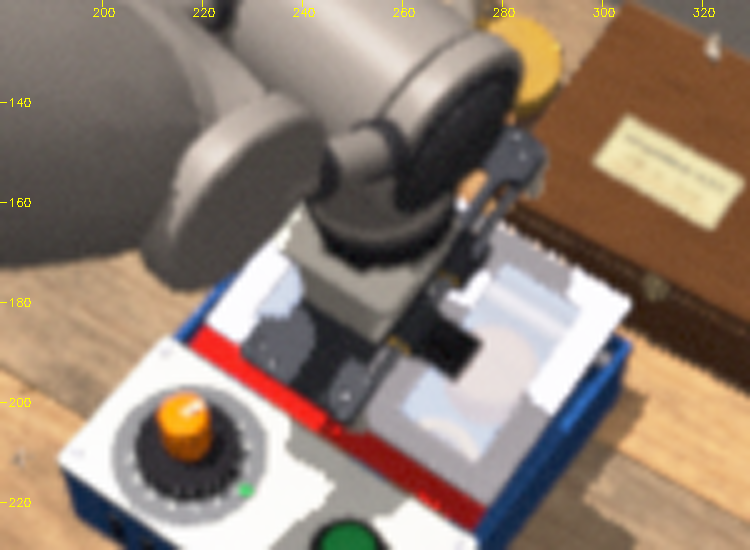

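The cover is tilted with its lip just above the chamber opening, clear of the ledge, and y is centred. I'll lower 7 mm and slide under the ledge.

```bash
python3 -m inch '[0,0,0,0,-0.0008,0.0043,1,0,0,0,0,-0.0007,0.0043,1,0,0,0,0,0,0,1]'
python3 -m inch '[0,0,0,0,-0.006,-0.0011,1,0,0,0,0,-0.006,-0.0011,1,0,0,0,0,0,0,1]'
python3 -m inch '[0,0,0,0,-0.006,-0.0011,1,0,0,0,0,0,0,1]'
python3 -m inch '[0,0,0,0,-0.005,-0.0009,1,0,0,0,0,0,0,1,0,0,0,0,0,0,1]'
```

```text
time: 26.15
tool_pos: [598.2, -32.9, 98.5]
tcp_rot: [2.967, -0.0, 1.508]
contact_force: [1.3, 0.6, -2.5]
grip_width: 13.9
finger_force: 30.0
time: 26.4
tool_pos: [587.3, -32.1, 98.5]
tcp_rot: [2.968, -0.0, 1.508]
contact_force: [0.9, -0.6, -2.2]
grip_width: 13.7
finger_force: 30.0
time: 26.57
tool_pos: [582.8, -31.9, 98.6]
tcp_rot: [2.968, -0.0, 1.508]
contact_force: [-1.5, -0.5, -2.4]
grip_width: 14.0
finger_force: 30.0
time: 26.82
tool_pos: [579.5, -31.7, 98.7]
tcp_rot: [2.967, -0.0, 1.508]
contact_force: [-0.1, -0.8, -2.9]
grip_width: 14.1
finger_force: 30.0
```

```bash
python3 -m inch '[0,0,0,0,-0.0004,0.0025,1,0,0,0,0,0,0,1,0,0,0,0,0,0,1]'
python3 -m inch '[0.0294,0,0,0,0.0014,0.0045,1,0,0,0,0,0,0,1,0.0294,0,0,0,0.0014,0.0045,1,0,0,0,0,0,0,1,0,0,0,0,0,0,1]'
python3 -m inch '[0.0294,0,0,0,0.0015,0.0047,1,0,0,0,0,0,0,1,0,0,0,0,0,0,1]'
```

```text
time: 27.07
tool_pos: [579.9, -31.8, 96.6]
tcp_rot: [2.967, 0.0, 1.508]
contact_force: [-0.3, -0.4, -1.8]
grip_width: 13.9
finger_force: 30.0
time: 27.48
tool_pos: [583.4, -31.9, 89.7]
tcp_rot: [3.054, -0.0, 1.508]
contact_force: [1.7, 0.4, -1.1]
grip_width: 13.7
finger_force: 30.0
time: 27.73
tool_pos: [584.6, -32.0, 86.2]
tcp_rot: [3.098, -0.0, 1.508]
contact_force: [-1.0, 1.0, -1.1]
grip_width: 13.7
finger_force: 30.0
```

```bash
python3 -m inch '[0.0294,0,0,0,0.0014,0.0045,1,0,0,0,0,0,0,1,0,0,0,0,0,0,1]'
python3 -m inch '[0,0,0,0,0,0.0012,1,0,0,0,0,0,0,1,0,0,0,0,0,0,1]'
python3 -m inch '[0,0,0,0,0,0.0012,1,0,0,0,0,0,0,1,0,0,0,0,0,0,1]'
python3 - <<'E'
from h import *
import pickle
S=cap("side");W=cap("wrist");o=get_obs(); print(o['tool_pos'],o['tcp_rot'],o['contact_force'])
cv2.imwrite("pics/s6.png",np.hstack([crop(S['image'],200,130,125,100,3.2),cv2.resize(W['image'][:256,:,::-1],(400,200)).repeat(1,0)[:320] if 0 else cv2.resize(W['image'][40:296,60:380,::-1],(400,320),interpolation=cv2.INTER_CUBIC)]))
E
```

```text
time: 27.98
tool_pos: [586.0, -32.2, 82.7]
tcp_rot: [3.141, 0.0, 1.508]
contact_force: [0.2, -0.1, -0.9]
grip_width: 13.7
finger_force: 30.0
time: 28.23
tool_pos: [586.0, -32.0, 82.3]
tcp_rot: [3.141, -0.0, 1.508]
contact_force: [0.7, 0.8, 1.5]
grip_width: 14.0
finger_force: 30.0
time: 28.48
tool_pos: [586.0, -32.0, 82.2]
tcp_rot: [3.142, 0.0, 1.508]
contact_force: [-2.7, 1.2, 9.1]
grip_width: 13.9
finger_force: 30.0
[586.01872001 -32.0030681   82.22903473] [3.14144637e+00 8.09745106e-05 1.50825245e+00] [-2.12060616  1.47044799  9.29449835]
```

View pics/s6.png

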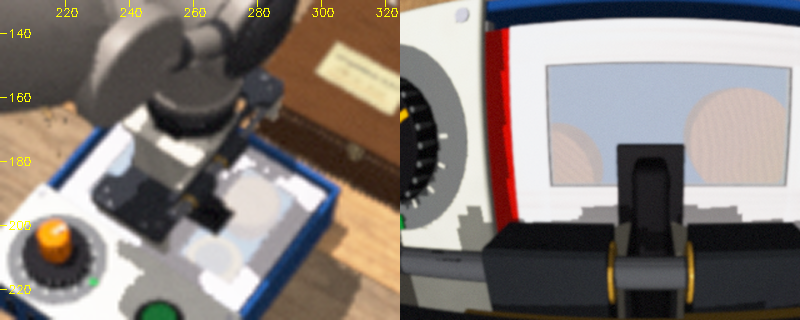

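The cover is flat and seated: 9 N contact at TCP 82.2, and the red lip is partly under the ledge. I'll release it and go look at the knob from above.

```bash
python3 -m inch '[0,0,0,0,0,-0.001,1,0,0,0,0,0,0,0.1,0,0,0,0,0,0,0.1,0,0,0,0,0,0,0.1,0,0,0,0,0,0,0.1,0,0,0,0,0,0,0.1]'
python3 -m inch '[0,0,0,0,0,-0.02,0.1,0,0,0,0,0,-0.035,0.1,0,0,0,0,0,-0.035,0.1,0,0,0,0,0,-0.0325,0.1]'
python3 - <<'E'
from h import *
o=get_obs();print(o['tool_pos'])
dr(o['tool_pos'],[468.4,13,180],yaw=1.508)
E
```

```text
time: 29.08
tool_pos: [585.6, -32.1, 81.3]
tcp_rot: [-3.139, -0.0, 1.508]
contact_force: [0.6, -0.0, 0.1]
grip_width: 39.9
finger_force: 0.0
time: 29.42
tool_pos: [585.8, -32.1, 180.6]
tcp_rot: [-3.139, -0.0, 1.508]
contact_force: [0.4, -0.8, -0.1]
grip_width: 41.3
finger_force: 0.0
[585.83915481 -32.1202221  180.64105008]
[468.4  13.  180. ] d [ 0.0471 -0.15    0.0008] n 4 each [ 0.0118 -0.0375  0.0002]
```

```bash
python3 -m inch '[0,0,0,0.0118,-0.0375,0,0.1,0,0,0,0.0118,-0.0375,0,0.1,0,0,0,0.0118,-0.0375,0,0.1,0,0,0,0.0118,-0.0375,0,0.1,0,0,0,0,0,0,0.1,0,0,0,0,0,0,0.1,0,0,0,0,0,0,0.1]'
python3 - <<'E'
from h import *
import pickle
W=cap("wrist");o=get_obs(); print(o['tool_pos'],o['tcp_rot']); pickle.dump(W,open("w5.pkl","wb"))
k=proj(W,[469.5,30,134]); print(k); x,y=(k-[65,55]).astype(int); x=max(x,0);y=max(y,0)
cv2.imwrite("pics/w5.png",crop(W['image'],x,y,130,110,5))
E
```

```text
time: 30.0
tool_pos: [469.5, 12.9, 180.2]
tcp_rot: [-3.142, 0.0, 1.508]
contact_force: [-0.0, 0.2, 0.6]
grip_width: 41.2
finger_force: 0.0
[469.71697941  12.76250968 180.0204923 ] [-3.14132134e+00  8.44946174e-05  1.50784455e+00]
[259.33969495 191.38409067]
```

View pics/w5.png

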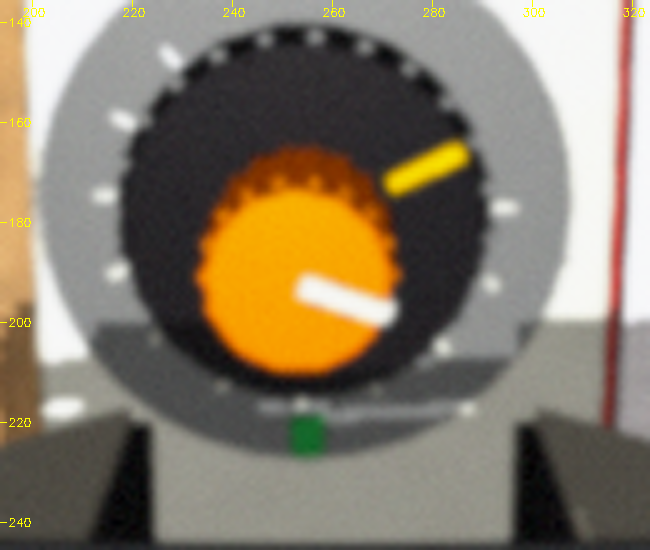

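Knob top centre is near crop (298,277), the pointer runs to (393,313), the green tab is at (307,436) and the yellow line at (428,168).

```bash
python3 - <<'E'
from h import *
import pickle
W=pickle.load(open("w5.pkl","rb")); g=lambda X,Y:(X/5+193.5,Y/5+135.5)
f=lambda n,X,Y,z:(lambda q:(print(n,q.round(1)),q)[1])(at(W,*g(X,Y),z)[:2])
k=f("knob",298,277,134);a=f("p0",302,287,134);b=f("p1",393,313,134);t=f("tab",307,436,85.5);r=f("ring",305,214,99);
dz=f("dialc",306,200,83.5)
print([f("w",*q,134) for q in((199,277),(396,277),(298,375))] and '')
for c in(k,r,(k+r)/2):
  A=lambda v:np.degrees(np.arctan2(v[1],v[0]))
  print("tab",A(t-c),np.linalg.norm(t-c),"ptr",A(b-c),np.linalg.norm(b-c),"ptrline",A(b-a))
E
```

```text
knob [465.4  30.6]
p0 [465.8  29.2]
p1 [477.8  24.8]
tab [462.9 -10.5]
ring [465.7  31.6]
dialc [465.5  30.6]
w [452.1  31.4]
w [478.4  29.8]
w [464.4  16.8]

tab -93.37260421771681 41.18579262743706 ptr -25.018052596414947 13.712901745111648 ptrline -20.08833739175515
tab -93.7545897815313 42.18264175054929 ptr -29.27835618374178 13.857150406919937 ptrline -20.08833739175515
tab -93.56588073799206 41.68398562672271 ptr -27.159354647984397 13.775500494052922 ptrline -20.08833739175515
```

```bash
python3 -m inch '[0,0,0,0.0210,-0.0067,0,0.1,0,0,0,0,0,0,0.1,0,0,0,0,0,0.03,0.1,0,0,0,0,0,0.03,0.1,0,0,0,0,0,0.0125,0.1,0,0,0,0,0,0.005,0.1,0,0,0,0,0,0,0.1,0,0,0,0,0,0,0.1]'
python3 -m inch '[0,0,0,0,0,0,1,0,0,0,0,0,0,1,0,0,0,0,0,0,1,0,0,0,0,0,0,1,0,0,0,0,0,0,1]'
```

```text
time: 30.72
tool_pos: [465.0, 29.8, 118.1]
tcp_rot: [-3.14, -0.0, 1.508]
contact_force: [0.1, -0.0, -0.0]
grip_width: 40.7
finger_force: 0.0
time: 31.13
tool_pos: [465.5, 30.1, 118.6]
tcp_rot: [3.14, 0.0, 1.508]
contact_force: [4.1, -0.5, 0.8]
grip_width: 25.2
finger_force: 30.0
```

```bash
python3 -m inch '[0,0,0.0698,0,0,0,1,0,0,0.0698,0,0,0,1,0,0,0.0698,0,0,0,1,0,0,0.0698,0,0,0,1,0,0,0.0698,0,0,0,1,0,0,0.0698,0,0,0,1]'
python3 -m inch '[0,0,0.0698,0,0,0,1,0,0,0.0698,0,0,0,1,0,0,0.0698,0,0,0,1,0,0,0.0698,0,0,0,1,0,0,0.0698,0,0,0,1,0,0,0.0698,0,0,0,1,0,0,0,0,0,0,1,0,0,0,0,0,0,1,0,0,0,0,0,0,1]'
python3 -m inch '[0,0,0,0,0,0,0.1,0,0,0,0,0,0,0.1,0,0,0,0,0,0,0.1,0,0,0,0,0,0,0.1]'
python3 -m inch '[0,0,0,0,0,-0.03,0.1,0,0,0,0,0,-0.03,0.1,0,0,0,0,0,-0.0175,0.1,0,0,0,0,0,0,0.1,0,0,0,0,0,0,0.1]'
python3 - <<'E'
from h import *
import pickle
W=cap("wrist");o=get_obs(); print(o['tool_pos'],o['tcp_rot'],o['joint_positions']); pickle.dump(W,open("w6.pkl","wb"))
k=proj(W,[465.3,30,134]); x,y=(k-[65,55]).astype(int); x=max(x,0);y=max(y,0); print(k,x,y)
cv2.imwrite("pics/w6.png",crop(W['image'],x,y,130,110,5))
E
```

```text
time: 31.63
tool_pos: [465.8, 30.0, 118.6]
tcp_rot: [3.14, -0.001, 0.875]
contact_force: [6.0, -1.2, 1.5]
grip_width: 25.5
finger_force: 30.0
time: 32.38
tool_pos: [465.9, 29.8, 118.6]
tcp_rot: [3.14, -0.002, 0.251]
contact_force: [4.3, -2.7, -0.4]
grip_width: 25.2
finger_force: 30.0
time: 32.72
tool_pos: [463.6, 30.3, 117.6]
tcp_rot: [-3.141, 0.003, 0.252]
contact_force: [-0.3, 0.4, -0.3]
grip_width: 41.1
finger_force: 0.0
time: 33.13
tool_pos: [464.2, 30.3, 179.9]
tcp_rot: [-3.141, 0.001, 0.252]
contact_force: [-0.5, 0.3, -0.8]
grip_width: 41.5
finger_force: 0.0
[463.68234367  30.31096638 179.11459912] [-3.14060685e+00  2.61836616e-03  2.51709427e-01] [-9.99056268e-02  2.94904042e-01  1.77029105e+00  2.68733993e-05
  1.07919525e+00  1.21916985e+00]
[260.91308779 213.77959507] 195 158
```

View pics/w6.png

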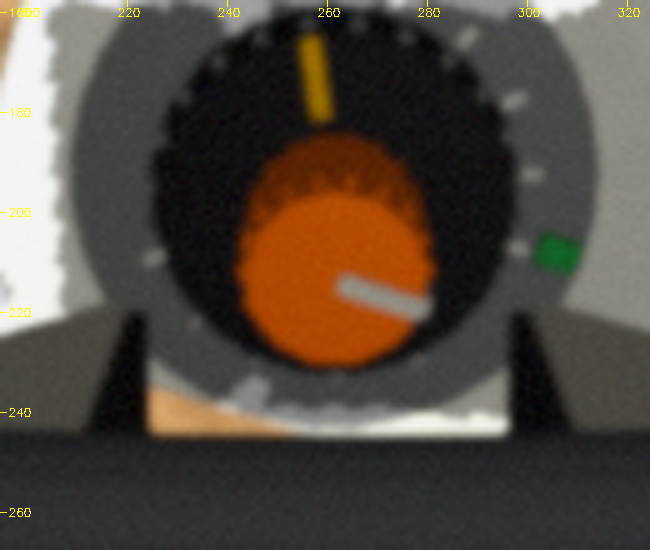

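Pointer end is at (430,310), knob centre (337,272) and tab (557,253). I'll check angles and the ring's yellow line.

```bash
python3 - <<'E'
from h import *
import pickle
W=pickle.load(open("w6.pkl","rb")); g=lambda X,Y:(X/5+194.5,Y/5+157.5)
V=pickle.load(open("w5.pkl","rb")); h=lambda X,Y:(X/5+193.5,Y/5+135.5)
f=lambda X,Y,z:at(W,*g(X,Y),z)[:2]
A=lambda v:np.degrees(np.arctan2(v[1],v[0])).round(1)
L,Rr,B=f(240,270,134),f(435,270,134),f(337,368,134); print(L,Rr,B)
k=(L+Rr)/2; a=f(342,285,134);b=f(428,309,134);t=f(557,253,85.5); print("knob",k,"ptr",A(b-k),A(b-a),"len",np.linalg.norm(b-k),"tab",t,A(t-k),A(t-np.array([465.3,30])),np.linalg.norm(t-k))
print("yellow now",f(312,42,99),f(320,120,99),"before",at(V,*h(466,152),99)[:2],at(V,*h(388,186),99)[:2])
E
```

```text
[463.74809713  42.5668583 ] [470.36774654  16.79940986] [453.07359023  26.13236353]
knob [467.05792184  29.68313408] ptr -100.1 -92.2 len 13.69297947917393 tab [463.47558392 -10.44585938] -95.1 -92.6 40.288574815484495
yellow now [490.65532948  39.64580555] [478.95308441  35.37019733] before [491.3173768   39.88864036] [478.9015456   35.22796945]
```

Pointer at about -94° against the tab at about -94°, and the ring has not moved. Before pressing, I'll confirm the cover from the side camera while moving over the button.

```bash
python3 -m inch '[0,0,0,-0.013,0.0441,0,1,0,0,0,-0.013,0.0441,0,1,0,0,0,-0.013,0.0441,0,1,0,0,0,0,0,0,1,0,0,0,0,0,0,1,0,0,0,0,0,0,1]'
python3 - <<'E'
from h import *
S=cap("side");T=cap("top");o=get_obs(); print(o['tool_pos'])
cv2.imwrite("pics/s7.png",np.hstack([crop(S['image'],190,130,130,130,3),crop(T['image'],220,140,130,130,3)]))
E
```

```text
time: 33.68
tool_pos: [459.6, -79.6, 178.6]
tcp_rot: [-3.139, 0.004, 0.251]
contact_force: [-0.5, 0.0, -0.2]
grip_width: 5.5
finger_force: 0.0
[460.01050103 -78.93401133 179.10597954]
```

View pics/s7.png

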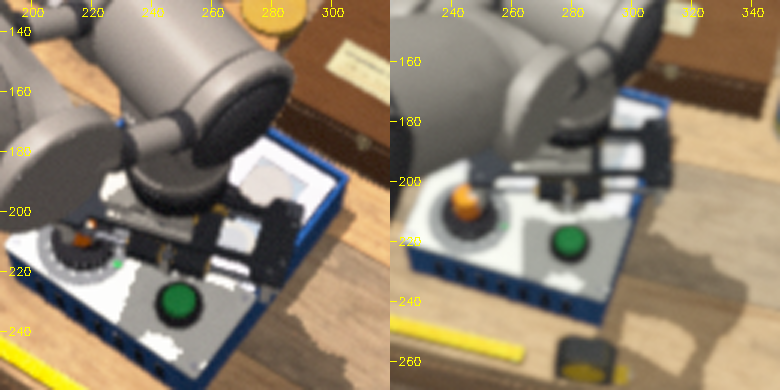

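The cover sits flat within the rim. Now I'll press the button.

```bash
python3 -m inch '[0,0,0,0,0,0.03,1,0,0,0,0,0,0.03,1,0,0,0,0,0,0.0125,1,0,0,0,0,0,0,1]'; for i in 1; do :; done
python3 -m inch '[0,0,0,0,0,0.005,1,0,0,0,0,0,0,1]'
python3 -m inch '[0,0,0,0,0,0.004,1,0,0,0,0,0,0,1]'
python3 -m inch '[0,0,0,0,0,0.004,1,0,0,0,0,0,0,1]'
```

```text
time: 34.12
tool_pos: [458.7, -78.3, 119.5]
tcp_rot: [-3.138, 0.006, 0.254]
contact_force: [-0.0, 0.5, -0.4]
grip_width: 0.4
finger_force: 0.0
time: 34.28
tool_pos: [460.6, -79.5, 117.9]
tcp_rot: [-3.141, 0.001, 0.253]
contact_force: [0.1, 0.2, -0.1]
grip_width: 0.4
finger_force: 0.0
time: 34.45
tool_pos: [460.9, -79.9, 115.1]
tcp_rot: [3.141, -0.0, 0.252]
contact_force: [1.7, 1.0, 0.9]
grip_width: 0.3
finger_force: 1.0
time: 34.62
tool_pos: [460.9, -80.0, 111.7]
tcp_rot: [3.142, -0.0, 0.251]
contact_force: [1.1, 1.8, 3.8]
grip_width: 0.4
finger_force: 2.0
```

```bash
python3 -m inch '[0,0,0,0,0,0.0025,1,0,0,0,0,0,0,1]'
python3 -m inch '[0,0,0,0,0,0.0015,1,0,0,0,0,0,0,1]'
python3 -m inch '[0,0,0,0,0,0.0015,1,0,0,0,0,0,0,1,0,0,0,0,0,0,1]'
```

```text
time: 34.78
tool_pos: [461.0, -80.0, 110.2]
tcp_rot: [3.142, -0.0, 0.251]
contact_force: [0.7, 3.8, 8.5]
grip_width: 0.3
finger_force: 4.1
time: 34.95
tool_pos: [461.0, -80.0, 110.0]
tcp_rot: [3.141, -0.001, 0.252]
contact_force: [-3.1, 3.4, 18.8]
grip_width: 0.2
finger_force: 9.3
time: 35.2
tool_pos: [461.1, -80.0, 109.7]
tcp_rot: [3.141, -0.001, 0.252]
contact_force: [-5.0, 4.9, 29.6]
grip_width: 0.3
finger_force: 14.6
```

Bottomed out well above the 5 N spring force. I'll release upward and check.

```bash
python3 -m inch '[0,0,0,0,0,-0.01,1,0,0,0,0,0,-0.03,1,0,0,0,0,0,-0.04,1,0,0,0,0,0,-0.04,1,0,0,0,0,0,0,1]'
python3 -m inch '[0,0,0,-0.02,0.045,0,1,0,0,0,-0.02,0.045,0,1,0,0,0,-0.02,0.045,0,1,0,0,0,-0.02,0.045,0,1,0,0,0,-0.02,0.045,0,1,0,0,0,-0.02,0.045,0,1,0,0,0,-0.02,0.045,0,1,0,0,0,0,0,0,1,0,0,0,0,0,0,1]'
python3 - <<'E'
from h import *
S=cap("side");o=get_obs(); print(o['tool_pos'],o['contact_force'])
cv2.imwrite("pics/s8.png",crop(S['image'],180,140,150,120,5))
E
```

```text
time: 35.62
tool_pos: [462.9, -81.2, 208.2]
tcp_rot: [3.136, -0.006, 0.252]
contact_force: [0.9, -0.4, 1.1]
grip_width: 0.4
finger_force: 0.0
time: 36.37
tool_pos: [413.5, -353.6, 201.7]
tcp_rot: [-3.139, 0.003, 0.248]
contact_force: [-1.0, 0.3, -0.1]
grip_width: 0.5
finger_force: 0.0
[ 413.8999147  -352.00838258  201.8975189 ] [-0.8148904   0.73379733 -0.01827434]
```

View pics/s8.png

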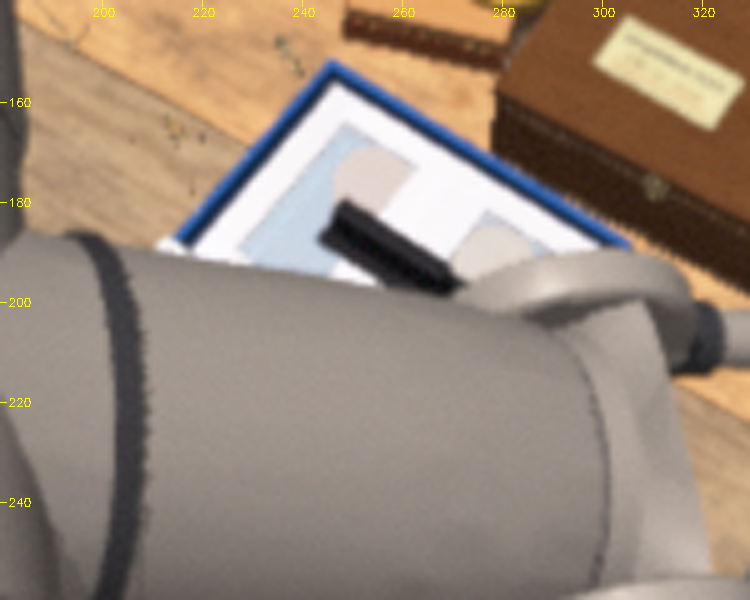

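The cover is flat below the far and left rims, and the arm touches nothing. I'm handing in.

```bash
python3 -c "
from plant import *
print(close_job())"
```

```text
the job is handed in; nothing more can be done
None
```

The job is handed in, verdict not returned: all four turned pieces are upright in the box, the cover is seated, the timer pointer is at the green mark (about -94° both), the start button was pressed to its stop and let go, and the temperature ring showed no movement after the knob turn.

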